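# Empty the destoner's catch pan, heft it, scrape the rejects into the reject box

### The arm

A 6-joint arm with a two-finger parallel gripper is mounted at the origin on the work surface. World frame = base frame: x ahead of the robot, y to its left, z up, the work surface at z = 0. Lengths are in mm, angles in rad, forces in N, time in s.
With the tool pointing down it reaches from about 300 to 775 mm from the base axis. Payload 14.6 kg.
Tool frame: the origin (TCP) lies at the very end of the fingers, on their centre line; the grasp point (between the pads) lies 19 mm behind it (manip.grip_point_offset is the distance from the TCP to the grasp point, in mm); z points along the fingers, y is the line along which they close (so a half turn about z gives the same grasp; the last joint's range is limited). The gripper opens to 94 mm and grips with 3 to 60 N. Pads are 16 mm wide; open, the fingers measure 119 mm over their backs; the gripper's body (75 mm by 177 mm) begins 78 mm behind the grasp point.
Start: joints at [-1.316, 0.3, 1.521, -0, 1.321, -0.067], TCP at [173.944, -521.759, 182.646] pointing down, gripper open.
Joint ranges: [-3.03, 3.03], [-0.79, 2.21], [0.23, 2.52], [-1.04, 4.18], [0, 3.07], [-2.55, 2.55]. Speed limits (rad/s): [2.22, 2.22, 2.57, 3.14, 3.14, 3.14].

### API

Orientations are given as [roll, pitch, yaw] about the fixed x, y, z axes, in that order (R = Rz(yaw) Ry(pitch) Rx(roll)).
In Python, from cell import telemetry, eyes, manip gives the robot as it stands.
- The arm moves only by the tool play_rows, never from a script. Its arguments are lists of equal length, an entry for each row: "translation": the shift along the world's x, y, z in m, a list of three; "yaw": the turn about the world's z in rad. A call has 1 to 12 rows; each row is the pose to reach, as a shift and turn from the pose commanded when the call began; what a row does not reach only later rows make up. A row lasts 1/8 s, in which the tool goes at most 62.5 mm and 10.7 degrees, less where a joint would pass 70% of its speed; a pose out of reach is approached as far as the arm can. A call with a gripper value outside its range is refused whole. "hand" is the opening, from 0 (shut) to 1 (fully open), set as the call begins (left out, the last holds). The fingers move at their own pace and stop on an object; "force" is the grip in N (left out, the last holds). Time passes only in rows, so rows that repeat a pose let the fingers close. It gives the time, the measured TCP pose, the force, the opening and the grip force at its end, in the units of the state.
- telemetry.read_state(): the state, without advancing time (a new reading comes with each control period).
- eyes.camera(name): name is "scene" or "top" or "wrist"; returns a dict with "pixels" (480x640x3 uint8, red, green, blue), "fx", "fy", "cx", "cy" (pixels), "dist_coeffs" ([k1, k2, p1, p2, k3] as OpenCV has them; the pictures are not rectified), "cam_to_world" (4x4, takes a point from camera to world coordinates); the wrist camera has in their place "T_tool_cam" (4x4, takes a point from camera to tool coordinates, whose origin is the TCP and whose axes are the flange's). Camera axes: x right, y up, looking along -z (the intrinsics and any distortion apply to the point x, -y, -z); pixel columns grow to the right and rows downward; lengths in mm; the calibration is good to about 2 mm. A picture is of the moment at which its call begins: read the wrist's pose just before it. There is no depth.
- manip.sign_off(): hands the job in; it is judged then, once.
The state is a dict: "clock": time; "joints": joint angles; "qd": joint speeds; "effort": joint torques, N m; "eef_pos": TCP position; "eef_rot": TCP orientation; "wrist_force": force on the tool from outside, world axes, zero at the start; "moment": the same for the moment, N m; "finger_gap": finger opening in mm; "finger_force": force on a finger pad.
Only numpy, scipy, OpenCV 4.12 (cv2) and the standard library are available. Lean on these libraries where they do the work, as an engineer would, in place of code of your own. Each camera call takes 0.05 s, during which the arm holds its last target. There are 200 camera calls.

### The job

Tip the destoner's hooded catch pan out over the sorting tray, then hold the pan level and still in the air, clear of everything, for a good second to heft it: if it weighs more than the bare pan, stones or metal are still stuck in it and it must be tipped again until it is empty. Stand the empty pan back on its rubber mat, scrape every reject along the tray with the scraper block and off the open end into the reject box, and leave the scraper on the tray. Then push the reject box's lid past upright from behind and let it fall shut by its own weight without pressing it down; leave the bowls, tubs and mug where they are.

Things in the scene. Friction and masses are not known exactly. Their poses are not given: they have to be found in the camera images.
- station: Sorting station, fixed to the table: a bare metal sorting tray on a low frame, with a grey steel reject box docked at its -y end. Origin on the table top under the tray; x runs across the tray, y along it (+y away from the box), z up.
- tray_mid (a point): Centre of the tray's flat floor (station x = 0, y = +10 mm), 70 mm above the table; axes as the station's. The floor spans station x = -90 to +90 and y = -100 to +120 mm; thin lips stand 22 mm above it (25 mm over the rolled edge) along both sides and the +y end; the -y end is open and drops into the box.
- tray_end (a point): Middle of the tray's open edge (station x = 0, y = -100 mm, at floor height), over which rejects fall into the box.
- box_in (a point): Centre of the reject box's inner floor (station x = 0, y = -161.5 mm), 4 mm above the table and 56 mm below the rim. Inside the box spans station x = -96 to +96 and y = -221 to -102 mm; outside it is 200 mm wide.
- lid (a joint): Angle of the reject box's flat steel lid (206 mm wide, 129 mm from hinge to free edge, 4 mm thick, 220 g): 0 = shut, 1.57 = upright, 1.92 = its stop. It starts open, leaning back from the tray against the stop; the hinge is almost free: below about 1.5 rad the lid falls shut by itself, above it falls back open.
- lid_hinge (a point): Middle of the lid's hinge line, on the box's -y rim 60 mm above the table; axes as the station's; the hinge runs along station x.
- lid_edge (a point): Middle of the lid's free edge, 129 mm from the hinge.
- mat: Black rubber mat, 170 (x) x 100 (y) x 4 mm, fixed; the pan's parking place. Origin under its centre; its long x axis points the same way as the pan's at the start, within about 0.1 rad.
- pan: Hooded catch pan of bare sheet steel, 140 long (x) x 66 wide (y) x 56 mm high, 300 g empty (2.94 N), walls and floor 3 mm, flat parallel sides to grip across the width. Origin under its centre; x points to its closed rear end, the mouth is the -x end. The flat hood closes the top from x = -42 mm to the rear.
- pan_mouth (a point): Middle of the pan's pouring lip (pan x = -67 mm, 19 mm above its underside); axes as the pan's. The pan's floor is flat from its rear to x = -48 mm, then a ramp rises outwards at 39 degrees to the lip. Pitched mouth-down 60 degrees most rejects slide out, but some may hang on the ramp until it is pitched 80 degrees or more and shaken.
- scraper: Wooden scraper block with a rubber foot, 160 g: base 110 long (x) x 32 thick (y) x 22 mm high, with an upright grip rib in its middle, 70 long (x) x 18 thick (y), rising to 62 mm. Origin under its centre. It stands on its base; either long face of the base scrapes.
- scraper_grip (a point): Middle of the scraper's grip rib, 45 mm above its underside.
- reject1: Grey stone, about 30 x 26 x 21 mm, 24 to 31 g. One of the rejects that the destoner caught, loose in the pan at the start; absent (None) in some starts. Origin at the centre of the face it first stands on.
- reject2: Buff stone, about 28 x 25 x 20 mm, 23 to 29 g. One of the rejects that the destoner caught, loose in the pan at the start; absent (None) in some starts. Origin at the centre of the face it first stands on.
- reject3: Dark stone, about 27 x 26 x 22 mm, 24 to 30 g. One of the rejects that the destoner caught, loose in the pan at the start; absent (None) in some starts. Origin at the centre of the face it first stands on.
- reject4: Brown stone, about 31 x 24 x 20 mm, 24 to 30 g. One of the rejects that the destoner caught, loose in the pan at the start; absent (None) in some starts. Origin at the centre of the face it first stands on.
- reject5: Steel hexagon nut, 28 mm over its corners, 13 mm thick, 31 to 40 g. One of the rejects that the destoner caught, loose in the pan at the start; absent (None) in some starts. Origin at the centre of the face it first stands on.
- reject6: Short steel hexagon bolt, head 22 mm over corners and 7.5 mm thick, shank 12 mm thick and 20 mm long, 32 to 41 g; first stands on its head. One of the rejects that the destoner caught, loose in the pan at the start; absent (None) in some starts. Origin at the centre of the face it first stands on.
- bowl1: White cupping bowl, 96 mm across, 55 mm high; not part of the job. Origin under its centre.
- bowl2: As bowl1.
- bowl3: As bowl1.
- tub1: Clear closed sample tub with roasted coffee in it, 83 x 83 x 60 mm; not part of the job. Origin under its centre.
- tub2: As tub1.
- mug: White mug, 82 mm across, 95 mm high, handle on its +y side reaching 76 mm from the axis; not part of the job. Origin under its centre.
Mind the look-alikes: they are no part of the job. Several things have the shape of the mat; the one meant has the colours described above.

How it is judged:
By the outcome, as a careful person would: the job done as asked, in the order asked, and still so for the second after the job is handed in, with the robot touching nothing.
Of reject1, reject2, reject3, reject4, reject5, reject6 only 3 to 6 are there at a start; the rules pass over those that are not, and their reading is None.
At some moment in a run one of pan, scraper may be knocked a few centimetres aside while the robot is not near it.
It also fails if it takes over 210 s, if anything falls off the work surface, if the arm or the gripper's body presses on something with over 40 N, if the wrist force passes 120 N, or if a joint passes its speed limit or range.

## Working session

There is one attempt and no reset: what is moved stays moved. The work goes in short steps, Python scripts to look and compute and a tool call to move; the robot and the scene stay as the last step left them, time stands still between calls to the robot, and variables do not carry over. Pictures are saved under pics/ and viewed, at most 14 in all, crops included, and the job is handed in when it is done.

Besides the shell and the picture viewer there is one more tool, called as name([rows], argument=value, ...), one row to a line, values as JSON. play_rows: Moves the arm, as the interface text tells. Its arguments: {"type":"object","properties":{"translation":{"type":"array","items":{"type":"array","items":{"type":"number"}}},"yaw":{"type":"array","items":{"type":"number"}},"hand":{"type":"number"},"force":{"type":"number"}},"required":["translation","yaw"]}

```bash
ls; mkdir -p pics
cat > h.py <<'E'
import numpy as np, cv2, json
from cell import telemetry, eyes, manip
def snap(name,fn,crop=None,scale=1):
    s=telemetry.read_state(); c=eyes.camera(name); p=c["pixels"]
    if name=="wrist":
        from scipy.spatial.transform import Rotation as R
        T=np.eye(4); T[:3,:3]=R.from_euler('xyz',s["eef_rot"]).as_matrix(); T[:3,3]=s["eef_pos"]
        c["cam_to_world"]=T@np.array(c["T_tool_cam"])
    np.savez(f"pics/{fn}.npz",**{k:np.array(v) for k,v in c.items()})
    view(fn,crop,scale,fn); return c
def view(src,crop,scale,fn):
    p=np.load(f"pics/{src}.npz")["pixels"]
    if crop: x0,y0,x1,y1=crop; p=p[y0:y1,x0:x1]
    p=cv2.resize(p,None,fx=scale,fy=scale,interpolation=cv2.INTER_CUBIC)
    cv2.imwrite(f"pics/{fn}.png",p[:,:,::-1])
def KD(c):
    return np.array([[c["fx"],0,c["cx"]],[0,c["fy"],c["cy"]],[0,0,1.]],float),np.array(c["dist_coeffs"],float)
def ray(fn,uv,z):
    c=np.load(f"pics/{fn}.npz"); K,d=KD(c); T=c["cam_to_world"]
    q=cv2.undistortPoints(np.array(uv,float).reshape(-1,1,2),K,d).reshape(-1,2)
    z=np.broadcast_to(z,len(q)); D=np.c_[q[:,0],-q[:,1],-np.ones(len(q))]@T[:3,:3].T; o=T[:3,3]
    return o+D*((z-o[2])/D[:,2])[:,None]
def proj(fn,P):
    c=np.load(f"pics/{fn}.npz"); K,d=KD(c); T=np.linalg.inv(c["cam_to_world"])
    P=np.array(P,float).reshape(-1,3)@T[:3,:3].T+T[:3,3]; P=P*[1,-1,-1]
    return cv2.projectPoints(P,np.zeros(3),np.zeros(3),K,d)[0].reshape(-1,2)
E
python3 - <<'E'
from h import *
for n in("top","scene"):
    c=snap(n,n+"0"); print(n,c["cam_to_world"].round(2).tolist(),c["fx"])
s=telemetry.read_state(); print(s)
E
```

```text
pics
top [[-0.02, 0.99, -0.12, 375.1], [-1.0, -0.02, 0.02, 11.33], [0.01, 0.12, 0.99, 1059.82], [0.0, 0.0, 0.0, 1.0]] 496.85833593286526
scene [[-0.39, -0.58, 0.72, 1458.38], [0.92, -0.25, 0.3, 402.58], [0.01, 0.78, 0.63, 895.55], [0.0, 0.0, 0.0, 1.0]] 579.8337134627005
{'clock': 0.1, 'joints': array([-1.31565323e+00,  3.00416525e-01,  1.52152829e+00,  2.38735755e-05,
        1.32069091e+00, -6.66122190e-02]), 'qd': array([ 0.00076558, -0.00215587, -0.00137031,  0.00050492,  0.00028928,
       -0.00149915]), 'effort': array([ 2.26884340e-04, -5.32644475e+01, -3.53282940e+01,  7.08818645e-02,
        2.35254492e-02, -6.81179222e-05]), 'eef_pos': array([ 173.85905373, -521.52286686,  182.13860692]), 'eef_rot': array([-3.14055344e+00, -9.25030268e-05,  3.21749343e-01]), 'wrist_force': array([-0.45359915,  0.05685842, -0.02704209]), 'moment': array([ 0.01605882,  0.0554559 , -0.00367201]), 'finger_force': 0.0, 'finger_gap': 93.8686038668621}
```

View pics/top0.png

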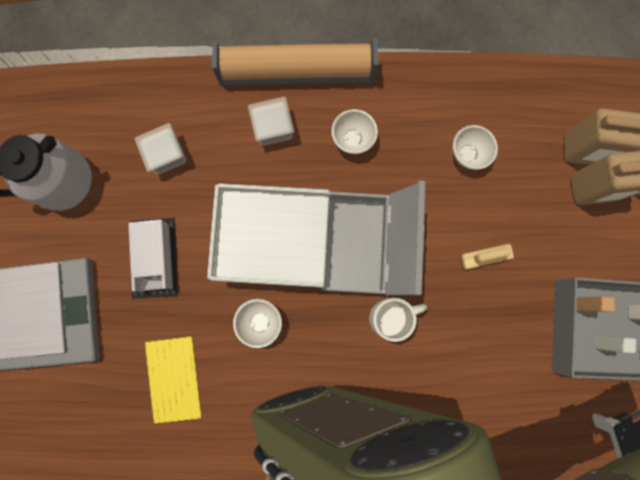

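View pics/scene0.png

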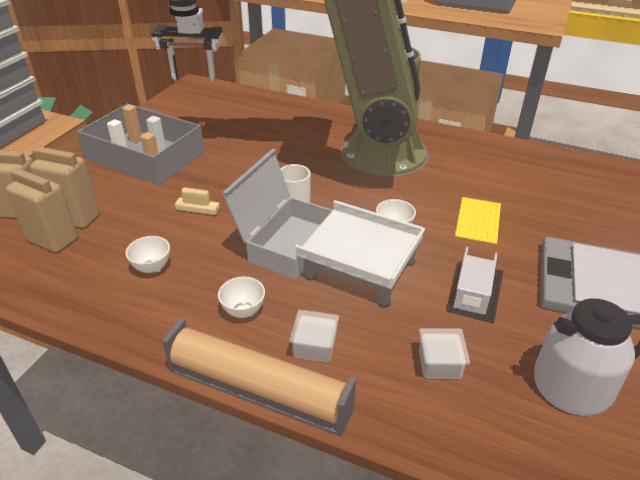

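Run:
```python
from h import *
a=np.load("pics/top0.npz")["pixels"]
b=np.load("pics/scene0.npz")["pixels"]
A=cv2.resize(a[205:305,115:215],(500,500),interpolation=cv2.INTER_CUBIC)
B=cv2.resize(b[225:335,430:525],(300,347),interpolation=cv2.INTER_CUBIC)
C=np.zeros((500,800,3),np.uint8);C[:, :500]=A;C[:347,500:]=B
C[350:460,500:720]=cv2.resize(a[230:285,445:555],(220,110),interpolation=cv2.INTER_CUBIC)
cv2.imwrite("pics/c1.png",C[:,:,::-1])
view("top0",(200,170,440,310),3.3,"c2")
```

```text
(no output)
```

View pics/c1.png

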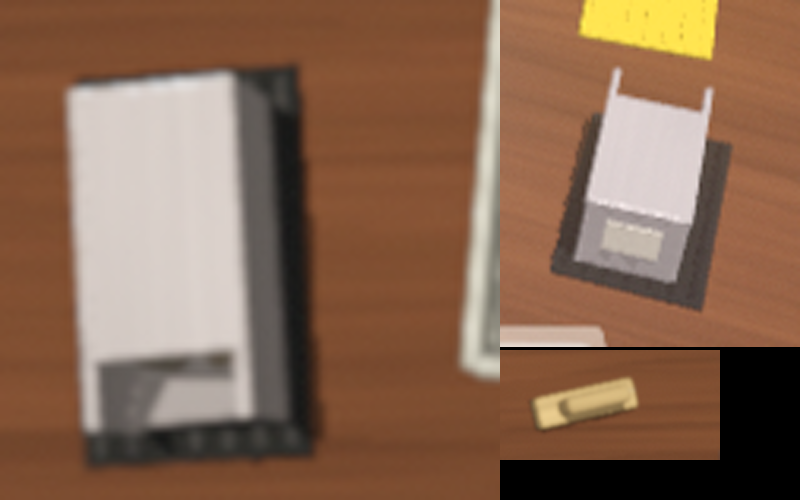

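View pics/c2.png

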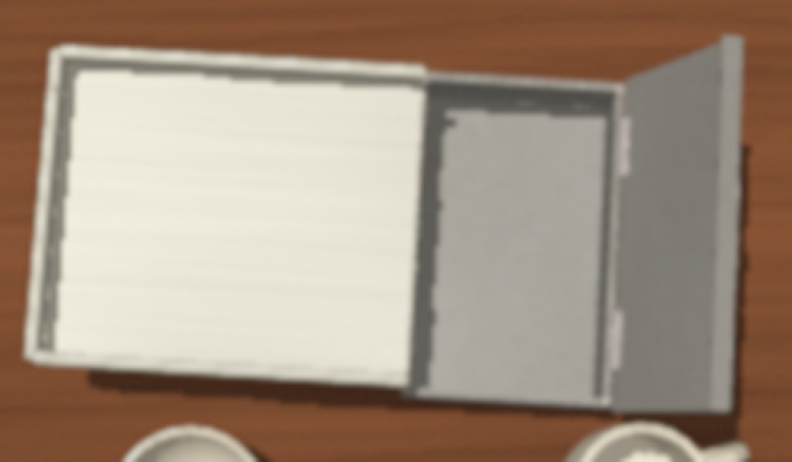

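Run:
```python
from h import *
f=lambda P,x0,y0,s:[(x0+u/s,y0+v/s) for u,v in P]
np.set_printoptions(suppress=True,precision=1)
P=ray("top0",f([(68,88),(235,72),(88,430),(250,418)],115,205,5),60);print("pan",P.tolist())
print("pan c",P.mean(0), "yaw",np.arctan2(*(P[0]+P[1]-P[2]-P[3])[[1,0]]),"len",np.linalg.norm(P[0]-P[2]),np.linalg.norm(P[0]-P[1]))
M=ray("top0",f([(297,68),(312,452),(88,462),(78,80)],115,205,5),4);print("mat",M.tolist(),M.mean(0))
T=ray("top0",f([(57,47),(28,360),(427,68),(410,385)],200,170,3.3),95);print("tray",T.tolist())
H=ray("top0",f([(622,85),(612,408)],200,170,3.3),60);print("hinge",H.tolist(),H.mean(0))
S=ray("top0",f([(33,52),(133,28),(137,50),(40,80)],445,230,2),22);print("scr",S.tolist(),S.mean(0))
L=ray("top0",f([(724,38),(742,38),(732,411),(715,411)],200,170,3.3),181);print("lid edge",L.tolist())
for n,(u,v) in dict(bowlA=(354,132),bowlB=(475,148),bowlC=(258,324),mug=(394,319)).items(): print(n,ray("top0",[(u,v)],55 if n!="mug" else 95))
print(ray("scene0",[(196,190)],62), ray("top0",[(488,256)],62))
```

```text
pan [[548.1594064981941, 400.0728730973039, 60.0], [553.1791098960043, 329.41020003320176, 60.0], [407.11184396794124, 388.2721064122884, 60.0], [411.0836207205423, 320.85100176776274, 60.0]]
pan c [479.9 359.7  60. ] yaw 0.07178343989236309 len 141.54035816713116 70.84074242105437
mat [[564.2747290395757, 319.7818463616268, 4.0], [398.23717865413266, 311.0882071287509, 4.0], [395.20285984680703, 409.17219558394055, 4.0], [561.2864369747351, 417.4390163740561, 4.0]] [479.8 364.4   4. ]
tray [[615.5671094738864, 207.88761944857742, 95.0], [427.0013916818392, 224.0532483941322, 95.0], [597.794268393203, -15.346959769468018, 95.0], [408.020500660792, -1.0098569237683517, 95.0]]
hinge [[592.9444426854659, -137.89822009514043, 60.0], [392.4304329529528, -124.27558826280776, 60.0]] [ 492.7 -131.1   60. ]
scr [[468.46898909767117, -294.97583769884136, 22.0], [491.88869744599157, -406.8070466638806, 22.0], [468.0333505898035, -409.68222855916207, 22.0], [438.51702872094603, -300.98493240785865, 22.0]] [ 466.7 -353.1   22. ]
lid edge [[592.2796815333052, -177.73408932954908, 181.0], [592.1540601328358, -187.81853760619512, 181.0], [387.0771123964, -172.73168672151743, 181.0], [387.31978788667425, -163.4919723454392, 181.0]]
bowlA [[732.8 -71.3  55. ]]
bowlB [[ 695.4 -328.8   55. ]]
bowlC [[337.3 132.9  55. ]]
mug [[ 342.5 -134.5   95. ]]
[[ 467.1 -349.6   62. ]] [[ 463.6 -338.9   62. ]]
```

play_rows([
  [0, 0, 0.06],
  [0.1, 0.3, 0.1],
  [0.2, 0.5, 0.12],
  [0.356, 0.885, 0.12],
  [0.356, 0.885, 0.12],
  [0.356, 0.885, 0.12],
  [0.356, 0.885, 0.12],
  [0.356, 0.885, 0.12],
  [0.356, 0.885, 0.12],
  [0.356, 0.885, 0.12],
  [0.356, 0.885, 0.12],
  [0.356, 0.885, 0.12],
], yaw=[0, 0, -0.1, -0.255, -0.255, -0.255, -0.255, -0.255, -0.255, -0.255, -0.255, -0.255], hand=1)

```text
clock: 1.6
eef_pos: [429.1, 117.0, 288.0]
eef_rot: [3.142, -0.0, 0.067]
wrist_force: [0.5, -0.5, 0.4]
finger_gap: 93.9
finger_force: 0.0
```

play_rows([
  [0.05, 0.13, 0],
  [0.1, 0.246, 0],
  [0.1, 0.246, 0],
  [0.1, 0.246, 0],
  [0.1, 0.246, 0],
  [0.1, 0.246, 0],
  [0.1, 0.246, 0],
  [0.1, 0.246, 0],
], yaw=[0, 0, 0, 0, 0, 0, 0, 0])

```text
clock: 2.6
eef_pos: [528.8, 359.9, 288.7]
eef_rot: [-3.141, -0.001, 0.066]
wrist_force: [0.8, 0.3, 0.6]
finger_gap: 94.0
finger_force: 0.0
```

Run:
```python
from h import *
c=snap("wrist","w1"); snap("top","top1"); print(telemetry.read_state()["eef_pos"],c["cam_to_world"].round(2).tolist())
```

```text
[528.80495544 360.15744688 288.58139803] [[0.07, 0.96, 0.28, 608.93], [-1.0, 0.06, 0.02, 365.09], [-0.0, -0.28, 0.96, 491.01], [0.0, 0.0, 0.0, 1.0]]
```

View pics/w1.png

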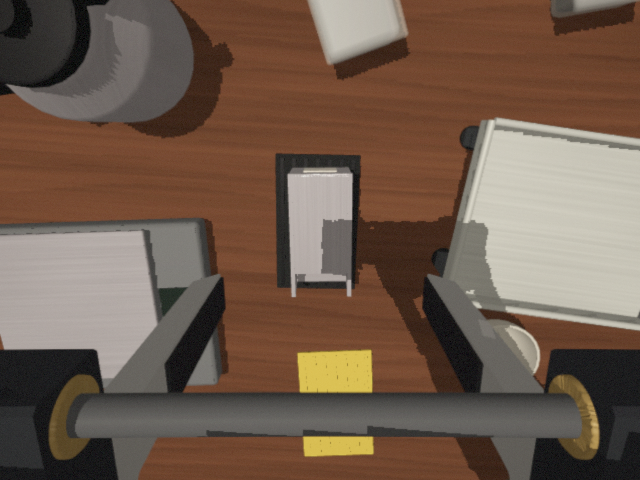

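Run:
```python
from h import *
P=ray("w1",[(288,170),(353,168),(293,296),(350,295)],60);print(P.round(1).tolist(),P.mean(0)); print(np.arctan2(*(P[0]+P[1]-P[2]-P[3])[[1,0]]))
P=ray("w1",[(277,155),(360,155),(277,287),(358,288)],4);print(P.round(1).tolist(),P.mean(0)); print(np.arctan2(*(P[0]+P[1]-P[2]-P[3])[[1,0]]))
```

```text
[[551.6, 398.8, 60.0], [558.2, 331.0, 60.0], [408.6, 387.0, 60.0], [414.1, 322.1, 60.0]] [483.12514331 359.70779915  60.        ]
0.0722160673309285
[[560.8, 416.7, 4.0], [567.2, 319.8, 4.0], [393.7, 410.9, 4.0], [399.2, 307.0, 4.0]] [480.23924884 363.59341362   4.        ]
0.05529708084501226
```

play_rows([
  [0.003, 0.003, -0.06],
  [0.003, 0.003, -0.12],
  [0.003, 0.003, -0.18],
  [0.003, 0.003, -0.21],
  [0.003, 0.003, -0.24],
  [0.003, 0.003, -0.26],
  [0.003, 0.003, -0.274],
  [0.003, 0.003, -0.274],
  [0.003, 0.003, -0.274],
], yaw=[0.005, 0.005, 0.005, 0.005, 0.005, 0.005, 0.005, 0.005, 0.005])

```text
clock: 3.82
eef_pos: [532.4, 364.1, 15.1]
eef_rot: [-3.141, -0.001, 0.072]
wrist_force: [0.3, 0.1, -0.5]
finger_gap: 94.0
finger_force: 0.0
```

play_rows([
  [0, 0, 0],
  [0, 0, 0],
  [0, 0, 0],
  [0, 0, 0],
  [0, 0, 0],
  [0, 0, 0],
  [0, 0, 0],
  [0, 0, 0],
], yaw=[0, 0, 0, 0, 0, 0, 0, 0], hand=0, force=40)

```text
clock: 4.82
eef_pos: [531.9, 363.8, 14.2]
eef_rot: [-3.141, -0.0, 0.072]
wrist_force: [-1.3, -0.2, 4.4]
finger_gap: 65.7
finger_force: 40.0
```

play_rows([
  [0, 0, 0.005],
  [0, 0, 0.015],
  [0, 0, 0.03],
  [0, 0, 0.05],
  [0, 0, 0.08],
  [0, 0, 0.12],
  [0, 0, 0.16],
  [0, 0, 0.16],
  [0, 0, 0.16],
], yaw=[0, 0, 0, 0, 0, 0, 0, 0, 0], force=60)

```text
clock: 5.95
eef_pos: [531.3, 363.5, 172.9]
eef_rot: [3.141, 0.001, 0.072]
wrist_force: [0.9, -0.1, -4.5]
finger_gap: 66.1
finger_force: 60.0
```

Run:
```python
from h import *
snap("scene","s1",(380,120,580,320),3); s=telemetry.read_state(); print(s["joints"],s["wrist_force"],s["moment"])
```

```text
[5.43129851e-01 5.21193875e-01 1.23653175e+00 9.37104202e-06
 1.38645443e+00 2.04207540e+00] [-0.44868256  0.96175118 -5.04804593] [ 0.0686995  -0.23587879 -0.00083314]
```

View pics/s1.png

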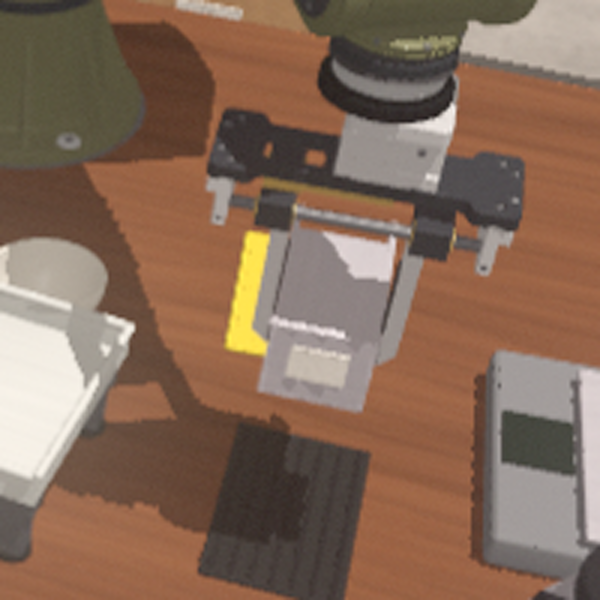

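play_rows([
  [-0.001, -0.01, 0.01],
  [-0.002, -0.03, 0.01],
  [-0.004, -0.055, 0.01],
  [-0.006, -0.08, 0.01],
  [-0.008, -0.105, 0.01],
  [-0.01, -0.13, 0.01],
  [-0.012, -0.155, 0.01],
  [-0.014, -0.18, 0.01],
  [-0.015, -0.2, 0.01],
  [-0.016, -0.212, 0.01],
  [-0.016, -0.212, 0.01],
  [-0.016, -0.212, 0.01],
], yaw=[0.08, 0.22, 0.38, 0.54, 0.7, 0.86, 1.02, 1.18, 1.32, 1.423, 1.423, 1.423])

```text
clock: 7.5
eef_pos: [515.6, 152.2, 183.3]
eef_rot: [-3.14, 0.0, 1.493]
wrist_force: [-0.1, 0.3, -4.8]
finger_gap: 65.4
finger_force: 60.0
```

play_rows([
  [0, 0, -0.01],
  [0, 0, -0.03],
  [0, 0, -0.045],
  [0, 0, -0.055],
  [0, 0, -0.06],
  [0, 0, -0.06],
], yaw=[0, 0, 0, 0, 0, 0])

```text
clock: 8.25
eef_pos: [515.8, 151.8, 124.0]
eef_rot: [-3.142, 0.0, 1.495]
wrist_force: [-0.3, 0.8, -3.7]
finger_gap: 65.5
finger_force: 60.0
```

play_rows([
  [0, 0, 0],
  [0, 0, 0],
  [0, 0, 0],
  [0, 0, 0],
], yaw=[0, 0, 0, 0], force=14)

```text
clock: 8.75
eef_pos: [516.0, 151.9, 124.3]
eef_rot: [3.141, -0.0, 1.495]
wrist_force: [0.4, 0.4, -2.3]
finger_gap: 65.8
finger_force: 14.0
```

Run:
```python
from h import *
snap("scene","s2",(270,130,470,300),3); s=telemetry.read_state(); print(s["wrist_force"],s["moment"])
```

```text
[-0.36179066  1.39242232 -1.69875334] [ 0.06432643 -0.206387   -0.01165705]
```

View pics/s2.png

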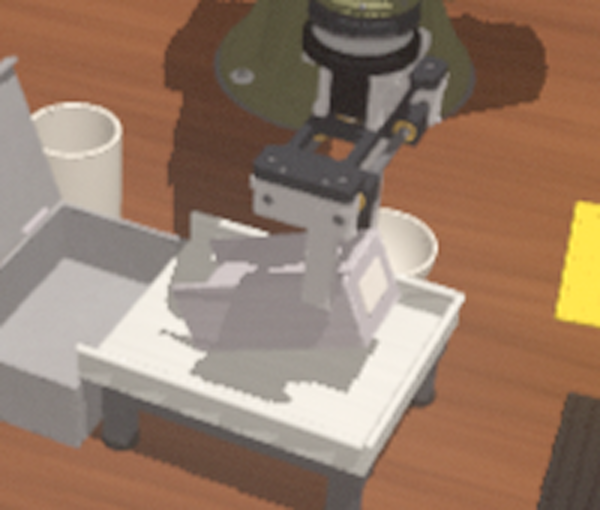

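play_rows([
  [0, -0.005, 0.005],
  [0, -0.012, 0.01],
  [0, -0.02, 0.016],
  [0, -0.027, 0.021],
  [0, -0.034, 0.026],
  [0, -0.041, 0.031],
  [0, -0.049, 0.036],
  [0, -0.057, 0.04],
  [0, -0.065, 0.044],
  [0, -0.072, 0.048],
  [0, -0.075, 0.052],
  [0, -0.075, 0.056],
], yaw=[0, 0, 0, 0, 0, 0, 0, 0, 0, 0, 0, 0], force=12)

```text
clock: 10.3
eef_pos: [515.8, 76.7, 180.2]
eef_rot: [-3.142, -0.0, 1.495]
wrist_force: [0.4, 0.2, -4.1]
finger_gap: 66.2
finger_force: 12.0
```

Run:
```python
from h import *
snap("scene","s3",(270,110,470,300),3); s=telemetry.read_state(); print(s["wrist_force"],s["moment"])
```

```text
[ 0.05453221  0.34457557 -3.43659243] [ 0.12050454 -0.11771872 -0.05587776]
```

View pics/s3.png

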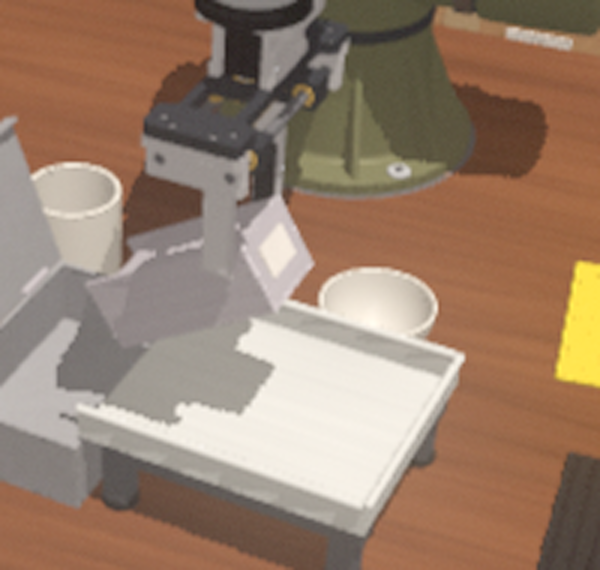

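play_rows([
  [0, 0.01, 0.002],
  [0, 0.025, 0.004],
  [0, 0.04, 0.004],
  [0, 0.045, 0.004],
  [0, 0.045, 0.004],
], yaw=[0, 0, 0, 0, 0])

```text
clock: 10.98
eef_pos: [515.7, 122.3, 183.8]
eef_rot: [-3.141, 0.0, 1.496]
wrist_force: [0.9, -0.1, -3.6]
finger_gap: 65.8
finger_force: 12.0
```

play_rows([
  [0, 0, 0],
  [0, 0, 0],
  [0, 0, 0],
  [0, 0, 0],
  [0, 0, 0],
], yaw=[0, 0, 0, 0, 0], force=9)

```text
clock: 11.6
eef_pos: [515.8, 121.7, 184.0]
eef_rot: [3.142, 0.0, 1.495]
wrist_force: [0.9, 0.1, -3.8]
finger_gap: 65.9
finger_force: 9.0
```

Run:
```python
from h import *
snap("scene","s4",(270,110,470,300),3); s=telemetry.read_state(); print(s["wrist_force"],s["moment"])
```

```text
[ 0.24930986 -0.29662063 -4.96425422] [ 0.07166913 -0.05391011 -0.00494492]
```

View pics/s4.png

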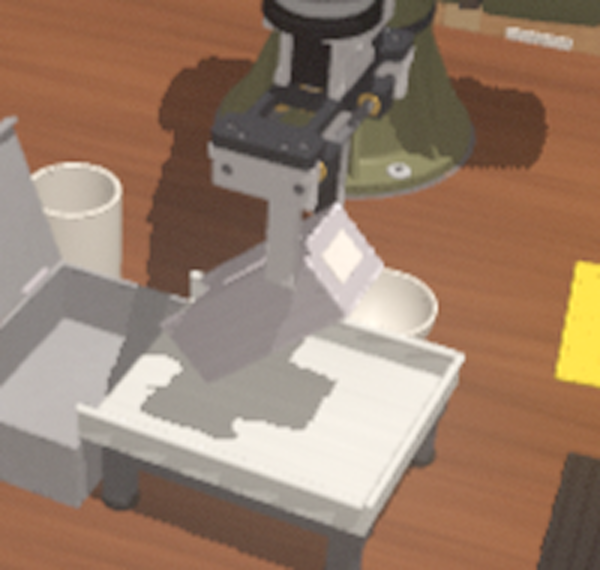

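play_rows([
  [0, 0, 0.004],
  [0, 0, 0.004],
  [0, 0, 0.004],
  [0, 0, 0.004],
  [0, 0, 0.004],
], yaw=[0, 0, 0, 0, 0], force=6)

```text
clock: 12.28
eef_pos: [515.8, 121.8, 188.0]
eef_rot: [3.142, 0.0, 1.495]
wrist_force: [0.4, 0.2, -3.4]
finger_gap: 66.0
finger_force: 6.0
```

play_rows([
  [0, 0, 0],
  [0, 0, 0],
  [0, 0, 0],
  [0, 0, 0],
  [0, 0, 0],
  [0, 0, 0],
  [0, 0, 0],
  [0, 0, 0],
], yaw=[0, 0, 0, 0, 0, 0, 0, 0], force=4.5)

```text
clock: 13.28
eef_pos: [515.8, 121.8, 188.0]
eef_rot: [3.142, -0.0, 1.495]
wrist_force: [-0.2, -0.1, -3.4]
finger_gap: 66.0
finger_force: 4.5
```

```bash
cat >> h.py <<'E'
def force(n=12):
    f=[]
    for i in range(n):
        eyes.camera("scene"); f.append(telemetry.read_state()["wrist_force"][2])
    return np.mean(f),np.std(f)/n**.5
E
python3 - <<'E'
from h import *
snap("scene","s5",(270,110,470,300),3);s=telemetry.read_state(); print(s["clock"],s["wrist_force"],s["moment"],force(8))
E
```

```text
13.325 [-0.92478616 -0.54344253 -2.71478736] [-0.0645881  -0.03464973  0.01034229] (np.float64(-3.224761190008877), np.float64(0.06950380846238588))
```

View pics/s5.png

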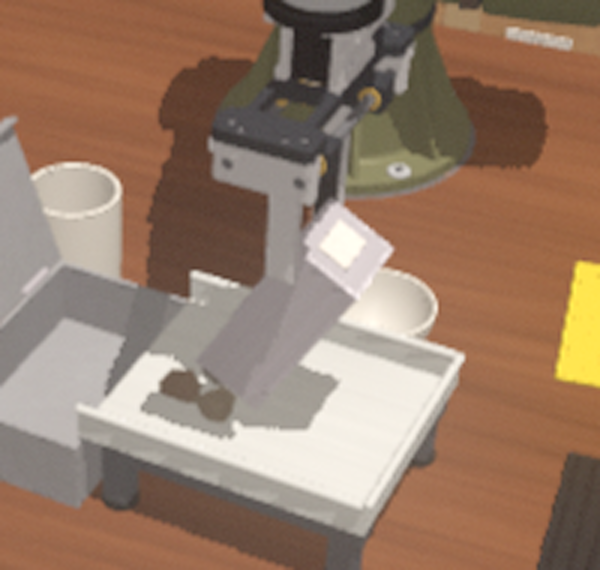

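play_rows([
  [0, 0.01, 0.01],
  [0, -0.02, 0.035],
  [0, -0.035, 0.04],
  [0, -0.03, 0.03],
  [0, -0.01, 0.015],
  [0, 0.01, 0.01],
  [0, -0.02, 0.035],
  [0, -0.035, 0.04],
  [0, -0.03, 0.03],
  [0, -0.02, 0.02],
  [0, -0.02, 0.02],
  [0, -0.02, 0.02],
], yaw=[0, 0, 0, 0, 0, 0, 0, 0, 0, 0, 0, 0], force=3.5)

```text
clock: 15.22
eef_pos: [515.8, 102.3, 207.8]
eef_rot: [-3.141, -0.0, 1.496]
wrist_force: [0.2, 0.7, -2.5]
finger_gap: 66.0
finger_force: 3.5
```

Run:
```python
from h import *
snap("scene","s6",(270,110,470,300),3);s=telemetry.read_state(); print(s["clock"],s["eef_pos"],s["finger_gap"],force(20))
```

```text
15.275 [515.87250157 102.07148667 208.02325722] 65.63017409708556 (np.float64(-2.974659405413778), np.float64(0.13303975935064313))
```

View pics/s6.png

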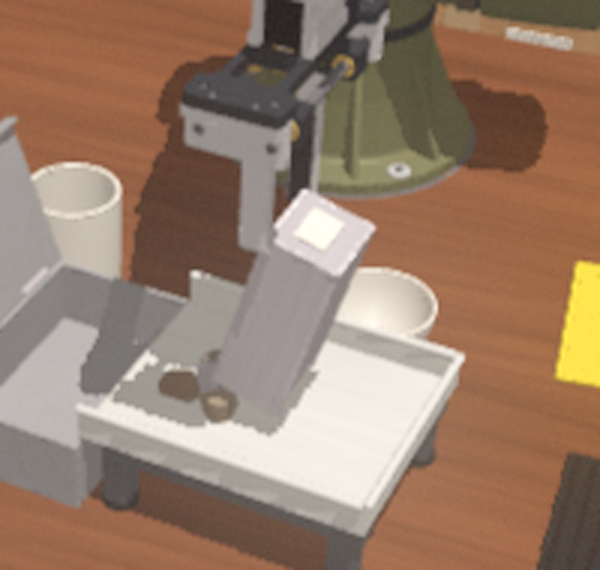

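play_rows([
  [0, 0.02, 0.005],
  [0, -0.01, 0.03],
  [0, -0.025, 0.035],
  [0, -0.02, 0.025],
  [0, 0.01, 0.01],
  [0, 0.02, 0.005],
  [0, -0.01, 0.03],
  [0, -0.025, 0.035],
  [0, -0.01, 0.02],
  [0, 0, 0.005],
  [0, 0, 0.005],
  [0, 0, 0.005],
], yaw=[0, 0, 0, 0, 0, 0, 0, 0, 0, 0, 0, 0], force=4)

```text
clock: 17.77
eef_pos: [515.8, 102.1, 212.9]
eef_rot: [-3.141, 0.0, 1.495]
wrist_force: [1.0, 0.6, 0.3]
finger_gap: 0.5
finger_force: 0.0
```

play_rows([
  [0, 0, 0],
  [0, 0, 0],
  [0, 0, 0],
  [0, 0.005, 0.02],
  [0, 0.02, 0.045],
  [-0.01, 0.05, 0.05],
  [-0.025, 0.085, 0.05],
  [-0.04, 0.12, 0.05],
  [-0.055, 0.155, 0.05],
  [-0.07, 0.19, 0.05],
  [-0.08, 0.22, 0.05],
  [-0.09, 0.245, 0.05],
], yaw=[0, 0, 0, 0, -0.05, -0.2, -0.36, -0.52, -0.68, -0.84, -1.0, -1.16], force=30)

```text
clock: 19.27
eef_pos: [425.3, 347.9, 263.0]
eef_rot: [-3.142, -0.0, 0.33]
wrist_force: [0.9, -0.2, -0.1]
finger_gap: 0.4
finger_force: 0.0
```

play_rows([
  [-0.002, 0.01, 0],
  [-0.004, 0.014, 0],
  [-0.004, 0.014, 0],
  [-0.004, 0.014, -0.02],
  [-0.004, 0.014, -0.04],
  [-0.004, 0.014, -0.06],
  [-0.004, 0.014, -0.08],
  [-0.004, 0.014, -0.08],
  [-0.004, 0.014, -0.08],
], yaw=[-0.15, -0.281, -0.281, -0.281, -0.281, -0.281, -0.281, -0.281, -0.281])

```text
clock: 20.4
eef_pos: [422.2, 360.8, 184.0]
eef_rot: [-3.141, -0.001, 0.055]
wrist_force: [0.1, -0.3, -0.6]
finger_gap: 0.7
finger_force: 0.0
```

Run:
```python
from h import *
snap("scene","s7",(340,110,540,300),3);s=telemetry.read_state(); print(s["clock"],s["eef_pos"],s["eef_rot"],s["finger_gap"],force(20))
```

```text
20.45 [422.19619058 360.94019802 184.08916843] [-3.14076350e+00 -1.23595222e-03  5.47175347e-02] 0.3734916651466952 (np.float64(0.11427900687888701), np.float64(0.10723028985324908))
```

View pics/s7.png

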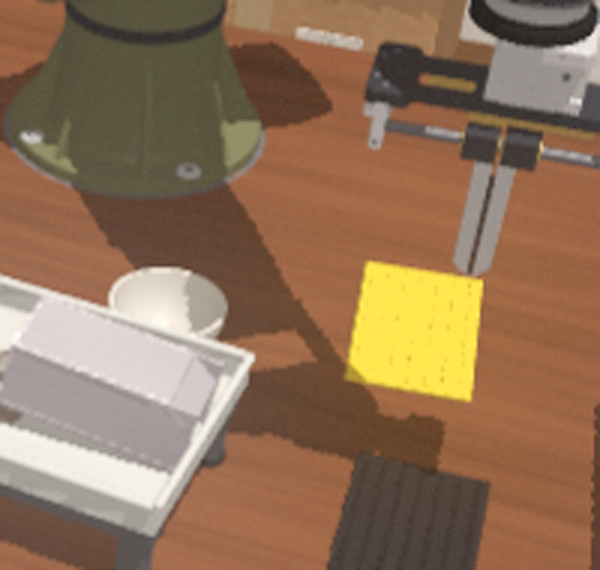

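play_rows([
  [0, 0, 0.06],
  [0.03, -0.05, 0.105],
  [0.06, -0.1, 0.105],
  [0.1, -0.15, 0.105],
  [0.12, -0.2, 0.105],
  [0.135, -0.255, 0.105],
  [0.135, -0.259, 0.105],
  [0.135, -0.259, 0.105],
  [0.135, -0.259, 0.105],
], yaw=[0, 0, 0, 0, 0, 0, 0, 0, 0], hand=1)

```text
clock: 22.58
eef_pos: [556.6, 102.9, 288.1]
eef_rot: [-3.141, -0.0, 0.055]
wrist_force: [0.1, 0.4, -0.5]
finger_gap: 86.8
finger_force: 0.0
```

Run:
```python
from h import *
snap("wrist","w2"); snap("scene","s8")
a=np.load("pics/w2.npz")["pixels"]; b=np.load("pics/s8.npz")["pixels"]
C=np.zeros((600,800,3),np.uint8)
C[:,:480]=cv2.resize(a[60:310,200:400],(480,600),interpolation=cv2.INTER_CUBIC)  # 2.4x
C[:300,480:]=cv2.resize(b[190:310,300:428],(320,300),interpolation=cv2.INTER_CUBIC) # 2.5
t=telemetry.read_state();print(t["eef_pos"],t["eef_rot"])
C[300:540,480:]=cv2.resize(a,(320,240))
cv2.imwrite("pics/c3.png",C[:,:,::-1])
```

```text
[556.58452164 102.88902295 288.03406572] [-3.14152446e+00 -7.01049788e-05  5.53624872e-02]
```

View pics/c3.png

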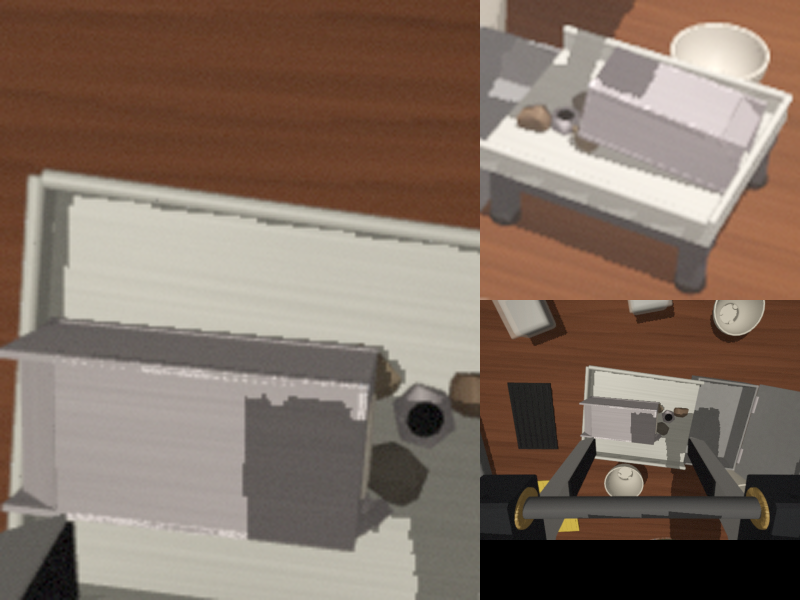

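Run:
```python
from h import *
c=np.load("pics/w2.npz"); print(c["fx"],c["cam_to_world"].round(2).tolist())
f=lambda P:[(200+u/2.4,60+v/2.4) for u,v in P]
for z in (70,80,95,126):
    P=ray("w2",f([(368,385),(355,550),(58,362),(55,513),(2,350),(5,508),(380,348),(55,320)]),z); print(z,P[:,:2].round(0).tolist(), [round(float(np.linalg.norm(P[i]-P[j])),1) for i,j in((0,1),(2,3),(0,2),(1,3),(1,5))])
P=ray("w2",f([(40,178),(480,235)]),95);print("lip",P.round(1).tolist())
P=ray("w2",f([(425,415),(398,475),(465,390),(390,372)]),80);print("rej",P.round(1).tolist())
# scene rays: corners (2.5x from 300,190)
g=lambda P:[(300+(u-480)/2.5,190+v/2.5) for u,v in P]
for z in (70,95,126): print("scene",z,ray("s8",g([(598,60),(582,138),(740,90),(735,135),(722,192),(768,112),(583,90)]),z)[:,:2].round(0).tolist())
```

```text
410.02033323655354 [[0.06, 0.96, 0.28, 636.87], [-1.0, 0.05, 0.02, 107.31], [-0.0, -0.28, 0.96, 490.37], [0.0, 0.0, 0.0, 1.0]]
70 [[532.0, 70.0], [453.0, 70.0], [535.0, 206.0], [464.0, 208.0], [539.0, 230.0], [465.0, 231.0], [549.0, 66.0], [553.0, 207.0]] [78.8, 71.0, 136.2, 138.6, 161.4]
80 [[534.0, 71.0], [457.0, 71.0], [537.0, 204.0], [468.0, 206.0], [541.0, 227.0], [469.0, 228.0], [551.0, 67.0], [555.0, 205.0]] [77.0, 69.3, 132.9, 135.3, 157.5]
95 [[538.0, 72.0], [464.0, 72.0], [541.0, 200.0], [474.0, 202.0], [544.0, 223.0], [475.0, 224.0], [554.0, 69.0], [558.0, 201.0]] [74.1, 66.7, 128.1, 130.4, 151.8]
126 [[546.0, 75.0], [478.0, 75.0], [548.0, 193.0], [487.0, 195.0], [552.0, 214.0], [488.0, 215.0], [560.0, 72.0], [564.0, 194.0]] [68.3, 61.5, 118.0, 120.2, 139.9]
lip [[614.0, 206.3, 95.0], [601.7, 32.6, 95.0]]
rej [[522.3, 45.2, 80.0], [494.2, 54.6, 80.0], [534.5, 29.1, 80.0], [540.6, 61.9, 80.0]]
scene 70 [[419.0, 39.0], [532.0, 67.0], [410.0, 176.0], [474.0, 190.0], [551.0, 202.0], [431.0, 208.0], [468.0, 43.0]]
scene 95 [[451.0, 50.0], [560.0, 77.0], [442.0, 183.0], [504.0, 197.0], [579.0, 208.0], [462.0, 214.0], [498.0, 54.0]]
scene 126 [[490.0, 64.0], [595.0, 90.0], [481.0, 191.0], [541.0, 205.0], [613.0, 216.0], [501.0, 222.0], [535.0, 67.0]]
```

play_rows([
  [-0.005, 0, 0],
  [-0.015, 0, 0],
  [-0.025, 0, 0],
  [-0.035, -0.004, 0],
  [-0.0435, -0.008, 0],
  [-0.0435, -0.008, 0],
  [-0.0435, -0.008, -0.02],
  [-0.0435, -0.008, -0.04],
  [-0.0435, -0.008, -0.06],
  [-0.0435, -0.008, -0.08],
  [-0.0435, -0.008, -0.1],
  [-0.0435, -0.008, -0.1],
], yaw=[0.16, 0.34, 0.52, 0.7, 0.88, 1.06, 1.24, 1.4, 1.46, 1.46, 1.46, 1.46], hand=1)

```text
clock: 24.18
eef_pos: [512.6, 94.4, 187.1]
eef_rot: [-3.139, 0.0, 1.515]
wrist_force: [0.1, -0.2, 1.0]
finger_gap: 93.9
finger_force: 0.0
```

play_rows([
  [0, 0, -0.03],
  [0, 0, -0.05],
  [0, 0, -0.07],
  [0, 0, -0.09],
  [0, 0, -0.105],
  [0, 0, -0.108],
  [0, 0, -0.108],
], yaw=[0, 0, 0, 0, 0, 0, 0])

```text
clock: 25.05
eef_pos: [513.7, 93.9, 80.6]
eef_rot: [3.141, -0.0, 1.514]
wrist_force: [1.1, -0.3, -0.0]
finger_gap: 94.0
finger_force: 0.0
```

play_rows([
  [0, 0, 0],
  [0, 0, 0],
  [0, 0, 0],
  [0, 0, 0],
  [0, 0, 0],
  [0, 0, 0],
  [0, 0, 0],
], yaw=[0, 0, 0, 0, 0, 0, 0], hand=0, force=50)

```text
clock: 25.92
eef_pos: [513.6, 93.8, 80.2]
eef_rot: [3.141, -0.0, 1.514]
wrist_force: [2.1, -0.3, 5.2]
finger_gap: 69.4
finger_force: 48.6
```

play_rows([
  [0, 0, 0],
  [0, 0, 0],
  [0, 0, 0],
  [0, -0.002, 0.002],
  [0, -0.005, 0.006],
  [0, -0.01, 0.012],
  [0, -0.02, 0.025],
  [0, -0.03, 0.045],
  [0, -0.03, 0.07],
  [0, -0.03, 0.095],
  [0, -0.03, 0.11],
  [0, -0.03, 0.11],
], yaw=[0, 0, 0, 0, 0, 0, 0, 0, 0, 0, 0, 0])

```text
clock: 27.42
eef_pos: [513.6, 63.6, 190.9]
eef_rot: [3.14, -0.0, 1.514]
wrist_force: [0.9, 0.4, -3.6]
finger_gap: 69.3
finger_force: 48.2
```

Run:
```python
from h import *
snap("scene","s9");print(force(12), telemetry.read_state()["moment"])
snap("wrist","w3")
```

```text
(np.float64(-3.129199716461585), np.float64(0.15038528546735702)) [-0.18525641 -0.0617111   0.02453066]
```

play_rows([
  [0, 0, 0.01],
  [0, 0, 0.01],
  [0, 0, 0.01],
  [0, 0, 0.01],
], yaw=[0, 0, 0, 0], force=7)

```text
clock: 28.62
eef_pos: [513.2, 63.8, 199.8]
eef_rot: [-3.141, -0.0, 1.514]
wrist_force: [0.2, 0.3, -1.9]
finger_gap: 66.1
finger_force: 7.0
```

play_rows([
  [0, 0, 0],
  [0, 0, 0],
  [0, 0, 0],
  [0, 0, 0],
], yaw=[0, 0, 0, 0], force=5)

```text
clock: 29.12
eef_pos: [513.3, 63.8, 200.0]
eef_rot: [-3.142, 0.0, 1.514]
wrist_force: [-0.0, 0.8, -2.5]
finger_gap: 66.2
finger_force: 5.0
```

play_rows([
  [0, 0, 0],
  [0, 0, 0],
  [0, 0, 0],
  [0, 0, 0],
  [0, 0, 0],
], yaw=[0, 0, 0, 0, 0], force=4)

```text
clock: 29.75
eef_pos: [513.3, 63.8, 200.0]
eef_rot: [3.142, 0.0, 1.514]
wrist_force: [-0.4, -0.1, -3.3]
finger_gap: 65.9
finger_force: 4.0
```

```bash
cat >> h.py <<'E'
def meas(n=15):
    F=[];M=[]
    for i in range(n):
        eyes.camera("scene"); s=telemetry.read_state(); F.append(s["wrist_force"]); M.append(s["moment"])
    print("F",np.mean(F,0).round(2),"M",np.mean(M,0).round(3),"se",(np.std(F,0)/n**.5).round(2),"gap",s["finger_gap"],"t",s["clock"])
E
python3 - <<'E'
from h import *
meas(12); snap("scene","s10")
E
```

```text
F [ 0.34  0.17 -3.24] M [-0.068 -0.08  -0.   ] se [0.12 0.12 0.1 ] gap 66.41575441489282 t 30.35
```

play_rows([
  [0, 0, 0],
  [0, 0, 0],
  [0, 0, 0],
  [0, 0.015, 0.01],
  [0, -0.01, -0.005],
  [0, 0.015, 0.01],
  [0, -0.01, -0.005],
  [0, 0.015, 0.01],
  [0, -0.01, -0.005],
  [0, 0, 0],
  [0, 0, 0],
], yaw=[0, 0, 0, 0, 0, 0, 0, 0, 0, 0, 0], force=30)

```text
clock: 31.78
eef_pos: [513.7, 65.0, 201.0]
eef_rot: [3.14, -0.0, 1.515]
wrist_force: [-0.4, -0.8, -3.5]
finger_gap: 65.8
finger_force: 30.0
```

play_rows([
  [0, 0.03, 0],
  [0.002, 0.06, -0.01],
  [0.003, 0.08, -0.02],
  [0.004, 0.095, -0.025],
  [0.004, 0.105, -0.025],
  [0.004, 0.112, -0.025],
  [0.004, 0.119, -0.025],
  [0.004, 0.126, -0.025],
  [0.004, 0.133, -0.025],
  [0.004, 0.14, -0.025],
  [0.004, 0.144, -0.025],
  [0.004, 0.144, -0.025],
], yaw=[0, 0, 0, 0, 0, 0, 0, 0, 0, 0, 0, 0], force=12)

```text
clock: 33.28
eef_pos: [517.3, 208.0, 174.9]
eef_rot: [-3.142, 0.0, 1.514]
wrist_force: [0.4, 0.3, -3.2]
finger_gap: 65.4
finger_force: 12.0
```

Run:
```python
from h import *
meas(6); snap("scene","s11")
```

```text
F [ 0.39 -0.04 -2.92] M [-0.073 -0.078  0.005] se [0.13 0.14 0.14] gap 65.71845529200215 t 33.575
```

Run:
```python
from h import *
snap("top","t2"); snap("wrist","w4")
L=lambda f:np.load(f"pics/{f}.npz")["pixels"]
C=np.zeros((600,800,3),np.uint8)
def put(im,crop,x,y,w,h):
    x0,y0,x1,y1=crop; C[y:y+h,x:x+w]=cv2.resize(im[y0:y1,x0:x1],(w,h),interpolation=cv2.INTER_CUBIC)
put(L("s10"),(290,110,430,310),0,0,280,400)
put(L("s11"),(290,110,430,310),280,0,280,400)
put(L("t2"),(200,170,440,310),0,400,343,200)
put(L("w4"),(0,0,640,480),560,0,240,180)
put(L("s9"),(290,110,430,310),560,180,240,343)
cv2.imwrite("pics/c4.png",C[:,:,::-1])
```

```text
(no output)
```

View pics/c4.png

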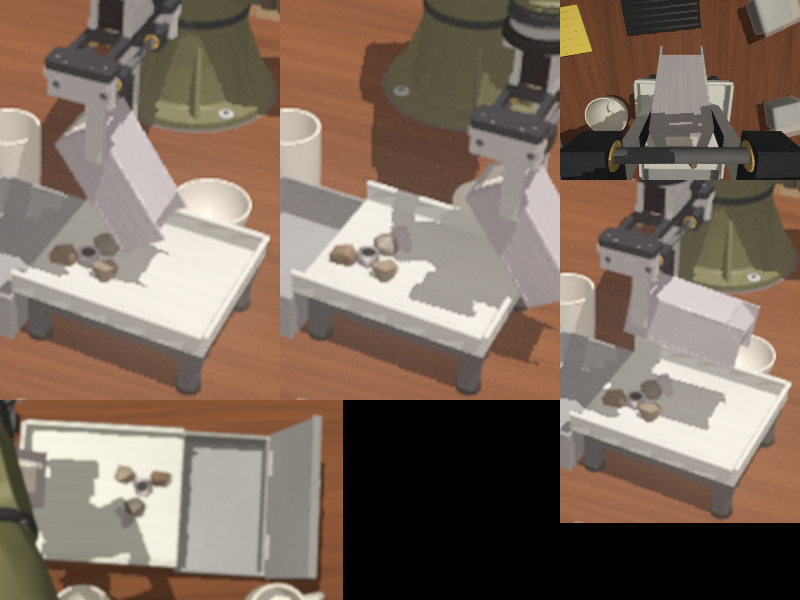

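play_rows([
  [0, 0, 0.02],
  [0, 0, 0.04],
  [-0.001, -0.02, 0.04],
  [-0.002, -0.05, 0.04],
  [-0.003, -0.08, 0.04],
  [-0.004, -0.105, 0.04],
  [-0.004, -0.11, 0.03],
  [-0.004, -0.11, 0.015],
  [-0.004, -0.11, 0],
  [-0.004, -0.11, -0.006],
  [-0.004, -0.11, -0.01],
  [-0.004, -0.11, -0.01],
], yaw=[0, 0, 0, 0, 0, 0, 0, 0, 0, 0, 0, 0], force=14)

```text
clock: 35.22
eef_pos: [513.3, 98.0, 165.0]
eef_rot: [3.142, -0.0, 1.514]
wrist_force: [-0.4, 0.3, -2.8]
finger_gap: 66.1
finger_force: 14.0
```

Run:
```python
from h import *
meas(5); snap("scene","s12")
```

```text
F [-0.12  0.31 -3.08] M [-0.062 -0.076 -0.005] se [0.14 0.16 0.28] gap 66.08971771263113 t 35.475
```

play_rows([
  [0, 0, -0.002],
  [0, 0, -0.004],
  [0, 0, -0.006],
  [0, 0, -0.008],
  [0, 0, -0.008],
  [0, 0, -0.008],
], yaw=[0, 0, 0, 0, 0, 0])

```text
clock: 36.28
eef_pos: [513.3, 97.8, 157.0]
eef_rot: [3.142, -0.0, 1.514]
wrist_force: [1.4, 0.2, -2.7]
finger_gap: 65.9
finger_force: 14.0
```

play_rows([
  [0, 0, -0.002],
  [0, 0, -0.004],
  [0, 0, -0.006],
  [0, 0, -0.008],
  [0, 0, -0.008],
  [0, 0, -0.008],
], yaw=[0, 0, 0, 0, 0, 0])

```text
clock: 37.02
eef_pos: [513.9, 97.5, 150.6]
eef_rot: [3.139, 0.0, 1.514]
wrist_force: [-4.1, -3.7, 13.2]
finger_gap: 66.0
finger_force: 14.0
```

Run:
```python
from h import *
meas(4)
# silhouette fit of pan pitch/grip offset in the scene view
snap("scene","s13"); fn="s13"; s=telemetry.read_state(); g=np.array(s["eef_pos"])+[0,0,19]
im=np.load(f"pics/{fn}.npz")["pixels"]; gray=cv2.GaussianBlur(cv2.cvtColor(im,cv2.COLOR_RGB2GRAY).astype(float),(0,0),1)
gx=cv2.Sobel(gray,-1,1,0);gy=cv2.Sobel(gray,-1,0,1);mag=np.hypot(gx,gy); mag=np.minimum(mag,80)
yaw=s["eef_rot"][2]; ax=np.array([np.cos(yaw),np.sin(yaw),0]); wy=np.array([-np.sin(yaw),np.cos(yaw),0])
def edges(phi,gx0,gz0):
    X=np.cos(phi)*ax+np.sin(phi)*np.array([0,0,1]); Z=-np.sin(phi)*ax+np.cos(phi)*np.array([0,0,1])
    W=lambda x,y,z: g+(x-gx0)*X+y*wy+(z-gz0)*Z
    L=[]
    for y in(-33,33):
        L+=[((-48,y,0),(70,y,0)),((70,y,0),(70,y,56)),((-70,y,56),(70,y,56)),((-70,y,20),(-70,y,56)),((-48,y,0),(-67,y,16))]
    L+=[((70,-33,0),(70,33,0)),((70,-33,56),(70,33,56)),((-48,-33,0),(-48,33,0))]
    return [np.array([W(*(np.array(a)+(np.array(b)-np.array(a))*t)) for t in np.linspace(0,1,20)]) for a,b in L]
best=[]
for phi in np.radians(np.arange(80,182,3)):
  for gx0 in (40,46,52,58):
    for gz0 in (20,28,36):
      sc=0
      for P in edges(phi,gx0,gz0):
        q=proj(fn,P).round().astype(int); ok=(q[:,0]>=0)&(q[:,0]<640)&(q[:,1]>=0)&(q[:,1]<480); sc+=mag[q[ok,1],q[ok,0]].sum()
      best.append((sc,np.degrees(phi),gx0,gz0))
best.sort(reverse=True); print([tuple(np.round(b)) for b in best[:8]])
```

```text
F [-3.95 -3.77 13.64] M [-0.639  1.048  0.048] se [0.23 0.17 0.34] gap 65.98190164024084 t 37.225
[(np.float64(13986.0), np.float64(131.0), np.float64(40.0), np.float64(20.0)), (np.float64(13939.0), np.float64(122.0), np.float64(40.0), np.float64(28.0)), (np.float64(13913.0), np.float64(128.0), np.float64(40.0), np.float64(20.0)), (np.float64(13731.0), np.float64(119.0), np.float64(40.0), np.float64(36.0)), (np.float64(13618.0), np.float64(125.0), np.float64(40.0), np.float64(28.0)), (np.float64(13225.0), np.float64(119.0), np.float64(40.0), np.float64(28.0)), (np.float64(13168.0), np.float64(128.0), np.float64(40.0), np.float64(28.0)), (np.float64(13088.0), np.float64(116.0), np.float64(40.0), np.float64(36.0))]
```

play_rows([
  [0, 0.004, 0.003],
  [0, 0.01, 0.005],
  [0, 0.016, 0.007],
  [0, 0.022, 0.009],
  [0, 0.028, 0.01],
  [0, 0.034, 0.01],
  [0, 0.041, 0.01],
  [0, 0.048, 0.01],
  [0, 0.055, 0.009],
  [0, 0.062, 0.008],
  [0, 0.068, 0.007],
  [0, 0.068, 0.007],
], yaw=[0, 0, 0, 0, 0, 0, 0, 0, 0, 0, 0, 0], force=6)

```text
clock: 38.78
eef_pos: [513.7, 166.1, 156.7]
eef_rot: [3.14, 0.0, 1.514]
wrist_force: [-1.1, -2.9, 3.9]
finger_gap: 66.2
finger_force: 6.0
```

```bash
cat > fit.py <<'E'
from h import *
def fit(fn,phis,gxs=range(20,61,5),gzs=(16,22,28,34,40),flip=1):
    s=telemetry.read_state(); g=np.array(s["eef_pos"])+[0,0,19]
    im=np.load(f"pics/{fn}.npz")["pixels"]; gray=cv2.GaussianBlur(cv2.cvtColor(im,cv2.COLOR_RGB2GRAY).astype(float),(0,0),1)
    mag=np.minimum(np.hypot(cv2.Sobel(gray,-1,1,0),cv2.Sobel(gray,-1,0,1)),80)
    yaw=s["eef_rot"][2]; ax=np.array([np.cos(yaw),np.sin(yaw),0])*flip; wy=np.array([-np.sin(yaw),np.cos(yaw),0]); up=np.array([0,0,1.])
    t=np.linspace(0,1,20)[:,None]; E=[]
    for y in(-33,33): E+=[((-48,y,0),(70,y,0)),((70,y,0),(70,y,56)),((-70,y,56),(70,y,56)),((-70,y,20),(-70,y,56)),((-48,y,0),(-67,y,16))]
    E+=[((70,-33,0),(70,33,0)),((70,-33,56),(70,33,56)),((-48,-33,0),(-48,33,0))]
    Q=np.vstack([np.array(a)+(np.array(b)-np.array(a))*t for a,b in E])
    best=[]
    for phi in np.radians(phis):
        X=np.cos(phi)*ax+np.sin(phi)*up; Z=-np.sin(phi)*ax+np.cos(phi)*up
        for a in gxs:
            for b in gzs:
                q=proj(fn,g+(Q[:,:1]-a)*X+Q[:,1:2]*wy+(Q[:,2:]-b)*Z).round().astype(int); q=np.clip(q,0,[639,479])
                best.append((int(mag[q[:,1],q[:,0]].sum()),int(np.degrees(phi)+.5),a,b))
    best.sort(reverse=True); print(best[:6])
E
python3 - <<'E'
from fit import *
meas(4); snap("scene","s14"); fit("s14",range(60,170,3))
E
```

```text
F [-0.47 -2.59  4.6 ] M [-0.453 -0.016 -0.045] se [0.21 0.26 0.18] gap 65.8409273915537 t 38.975
[(13637, 129, 30, 22), (13564, 135, 25, 22), (13491, 126, 25, 22), (13440, 132, 25, 16), (13368, 123, 35, 28), (13335, 132, 30, 22)]
```

play_rows([
  [0, 0.004, 0.003],
  [0, 0.008, 0.006],
  [0, 0.012, 0.008],
  [0, 0.016, 0.009],
  [0, 0.02, 0.01],
  [0, 0.024, 0.01],
  [0, 0.028, 0.01],
  [0, 0.032, 0.01],
  [0, 0.036, 0.01],
  [0, 0.04, 0.01],
  [0, 0.044, 0.01],
  [0, 0.044, 0.01],
], yaw=[0, 0, 0, 0, 0, 0, 0, 0, 0, 0, 0, 0], force=6)

```text
clock: 40.52
eef_pos: [514.1, 210.3, 166.9]
eef_rot: [3.139, -0.001, 1.514]
wrist_force: [1.3, -1.2, 5.7]
finger_gap: 66.0
finger_force: 6.0
```

Run:
```python
from fit import *
meas(4); snap("scene","s15"); fit("s15",range(60,170,3))
```

```text
F [ 2.37 -0.99  5.75] M [-0.259 -0.639 -0.092] se [0.21 0.03 0.11] gap 66.05513316770809 t 40.725
[(11987, 102, 40, 16), (11744, 99, 35, 16), (11639, 99, 40, 16), (11415, 105, 20, 16), (11351, 102, 35, 16), (11217, 108, 20, 16)]
```

play_rows([
  [0, 0.004, 0.002],
  [0, 0.008, 0.003],
  [0, 0.012, 0.004],
  [0, 0.012, 0.004],
], yaw=[0, 0, 0, 0], force=6)

```text
clock: 41.28
eef_pos: [513.1, 222.3, 169.8]
eef_rot: [-3.141, -0.0, 1.514]
wrist_force: [-0.2, -0.3, -2.1]
finger_gap: 65.7
finger_force: 6.0
```

play_rows([
  [0, 0, 0],
  [0, 0, 0],
  [0, 0, 0.01],
  [0, 0, 0.03],
  [0, 0, 0.05],
  [0, -0.02, 0.06],
  [0, -0.05, 0.06],
  [0, -0.08, 0.06],
  [0, -0.105, 0.06],
  [0, -0.12, 0.06],
  [0, -0.12, 0.05],
  [0, -0.12, 0.045],
], yaw=[0, 0, 0, 0, 0, 0, 0, 0, 0, 0, 0, 0], force=45)

```text
clock: 42.78
eef_pos: [513.0, 102.2, 213.9]
eef_rot: [-3.14, 0.0, 1.514]
wrist_force: [0.2, 0.6, -3.0]
finger_gap: 66.0
finger_force: 45.0
```

play_rows([
  [0, 0.02, 0.01],
  [0, -0.01, -0.01],
  [0, 0.02, 0.01],
  [0, -0.01, -0.01],
  [0, 0.02, 0.01],
  [0, -0.01, -0.01],
  [0, 0, 0.02],
  [0, 0, -0.01],
  [0, 0, 0.02],
  [0, 0, -0.01],
  [0, 0, 0],
  [0, 0, 0],
], yaw=[0, 0, 0, 0, 0, 0, 0, 0, 0, 0, 0, 0])

```text
clock: 44.28
eef_pos: [513.8, 102.3, 216.6]
eef_rot: [3.14, -0.0, 1.514]
wrist_force: [-0.5, 0.4, -2.8]
finger_gap: 65.9
finger_force: 45.0
```

Run:
```python
from fit import *
meas(15); snap("scene","s16"); fit("s16",range(60,150,3))
```

```text
F [-0.18  0.24 -2.72] M [-0.011 -0.08  -0.004] se [0.11 0.12 0.11] gap 65.57229825870715 t 45.025
[(12023, 99, 35, 16), (12014, 102, 45, 16), (11755, 99, 40, 16), (11686, 102, 40, 16), (11678, 102, 30, 16), (11488, 102, 35, 16)]
```

play_rows([
  [0, 0.01, 0.02],
  [-0.005, 0.03, 0.03],
  [-0.015, 0.06, 0.03],
  [-0.03, 0.09, 0.03],
  [-0.045, 0.12, 0.03],
  [-0.06, 0.15, 0.03],
  [-0.075, 0.18, 0.03],
  [-0.09, 0.21, 0.03],
  [-0.1, 0.235, 0.03],
  [-0.114, 0.256, 0.03],
  [-0.114, 0.258, 0.03],
  [-0.114, 0.258, 0.03],
], yaw=[-0.05, -0.2, -0.36, -0.52, -0.68, -0.84, -1.0, -1.16, -1.32, -1.46, -1.46, -1.46])

```text
clock: 46.58
eef_pos: [399.6, 359.5, 244.9]
eef_rot: [3.141, -0.0, 0.056]
wrist_force: [0.6, 0.0, -2.1]
finger_gap: 65.5
finger_force: 45.0
```

play_rows([
  [0, 0, -0.03],
  [0, 0, -0.06],
  [0, 0, -0.09],
  [0, 0, -0.115],
  [0, 0, -0.13],
  [0, 0, -0.14],
  [0, 0, -0.145],
  [0, 0, -0.145],
], yaw=[0, 0, 0, 0, 0, 0, 0, 0])

```text
clock: 47.58
eef_pos: [399.5, 359.8, 100.2]
eef_rot: [-3.141, -0.0, 0.054]
wrist_force: [0.7, -0.7, -3.4]
finger_gap: 65.8
finger_force: 45.0
```

Run:
```python
from fit import *
meas(3); snap("scene","s17"); fit("s17",range(60,150,3),gzs=(10,16,22,28,34)); s=telemetry.read_state();print(s["eef_pos"],s["eef_rot"])
```

```text
F [ 0.24 -0.   -2.63] M [ 0.054 -0.026 -0.004] se [0.11 0.21 0.29] gap 65.73975502587547 t 47.725
[(16970, 129, 20, 34), (16773, 129, 20, 28), (16598, 129, 20, 22), (16596, 126, 20, 10), (16583, 126, 20, 16), (16479, 132, 20, 34)]
[399.50009342 359.95890978 100.49432992] [-3.14109059e+00 -6.86070442e-04  5.38997073e-02]
```

play_rows([
  [0, 0, -0.003],
  [0, 0, -0.006],
  [0, 0, -0.009],
  [0, 0, -0.011],
  [0, 0, -0.011],
], yaw=[0, 0, 0, 0, 0], force=9)

```text
clock: 48.4
eef_pos: [399.3, 359.7, 88.8]
eef_rot: [3.141, 0.0, 0.054]
wrist_force: [0.2, 0.7, -3.8]
finger_gap: 66.2
finger_force: 9.0
```

play_rows([
  [0, 0, -0.003],
  [0, 0, -0.006],
  [0, 0, -0.008],
  [0, 0, -0.008],
], yaw=[0, 0, 0, 0])

```text
clock: 48.9
eef_pos: [399.3, 359.8, 80.9]
eef_rot: [3.142, 0.0, 0.054]
wrist_force: [-0.4, -0.4, -1.9]
finger_gap: 66.0
finger_force: 9.0
```

play_rows([
  [0, 0, -0.003],
  [0, 0, -0.006],
  [0, 0, -0.006],
  [0, 0, -0.006],
], yaw=[0, 0, 0, 0])

```text
clock: 49.4
eef_pos: [400.5, 360.1, 76.5]
eef_rot: [-3.141, -0.003, 0.054]
wrist_force: [2.1, -2.9, 8.4]
finger_gap: 66.2
finger_force: 9.0
```

play_rows([
  [0.006, 0, -0.001],
  [0.012, 0.001, -0.002],
  [0.018, 0.001, -0.002],
  [0.025, 0.001, -0.003],
  [0.032, 0.002, -0.005],
  [0.04, 0.002, -0.007],
  [0.048, 0.003, -0.01],
  [0.055, 0.003, -0.014],
  [0.061, 0.003, -0.018],
  [0.067, 0.004, -0.023],
  [0.073, 0.004, -0.028],
  [0.073, 0.004, -0.028],
], yaw=[0, 0, 0, 0, 0, 0, 0, 0, 0, 0, 0, 0], force=7)

```text
clock: 50.9
eef_pos: [473.8, 363.8, 47.4]
eef_rot: [-3.141, -0.002, 0.053]
wrist_force: [2.7, -1.2, 5.7]
finger_gap: 65.9
finger_force: 7.0
```

Run:
```python
from fit import *
snap("scene","s18"); snap("wrist","w5"); fit("s18",range(0,140,4),gxs=range(0,51,10),gzs=(14,22,30,38)); print(telemetry.read_state()["moment"])
```

```text
[(14682, 44, 0, 14), (14365, 40, 10, 14), (14279, 40, 20, 14), (14268, 40, 0, 14), (14197, 44, 10, 14), (14084, 40, 30, 14)]
[-0.34752542 -0.49799219  0.08603151]
```

play_rows([
  [0.005, 0, -0.004],
  [0.009, 0, -0.007],
  [0.013, 0.001, -0.01],
  [0.017, 0.001, -0.015],
  [0.02, 0.001, -0.02],
  [0.023, 0.001, -0.024],
  [0.026, 0.001, -0.029],
  [0.028, 0.001, -0.033],
  [0.03, 0.001, -0.037],
  [0.03, 0.001, -0.038],
  [0.03, 0.001, -0.038],
], yaw=[0, 0, 0, 0, 0, 0, 0, 0, 0, 0, 0], force=7)

```text
clock: 52.38
eef_pos: [502.2, 364.7, 8.8]
eef_rot: [3.141, 0.0, 0.054]
wrist_force: [2.6, -0.5, 0.7]
finger_gap: 66.1
finger_force: 7.0
```

Run:
```python
from fit import *
snap("scene","s19"); fit("s19",range(-8,60,3),gxs=range(0,51,8),gzs=(4,10,16,22,28,34)); print(telemetry.read_state()["moment"])
```

```text
[(15202, 22, 48, 4), (15090, 16, 24, 4), (15079, 16, 32, 4), (15004, 13, 32, 4), (14870, 16, 48, 16), (14864, 16, 40, 10)]
[ 0.03728477 -0.3241145  -0.04004175]
```

play_rows([
  [0, 0, 0],
  [0, 0, -0.001],
  [0, 0, -0.002],
  [0, 0, -0.003],
  [0, 0, -0.003],
], yaw=[0, 0, 0, 0, 0], force=3)

```text
clock: 53.05
eef_pos: [502.1, 364.7, 5.8]
eef_rot: [3.141, 0.0, 0.054]
wrist_force: [1.4, -0.6, -0.9]
finger_gap: 65.8
finger_force: 3.0
```

play_rows([
  [0, 0, 0],
  [0, 0, 0],
  [0, 0, 0],
  [0, 0, 0],
  [0, 0, 0],
  [0, 0, 0.02],
  [0, 0, 0.06],
  [0, 0, 0.12],
  [0, 0, 0.18],
  [0, 0, 0.24],
  [0, 0, 0.28],
  [0, 0, 0.28],
], yaw=[0, 0, 0, 0, 0, 0, 0, 0, 0, 0, 0, 0], hand=1)

```text
clock: 54.55
eef_pos: [502.8, 365.1, 291.0]
eef_rot: [-3.138, -0.006, 0.054]
wrist_force: [0.4, -0.3, -0.7]
finger_gap: 94.4
finger_force: 0.0
```

```bash
cat > edge.py <<'E'
from h import *
from scipy.optimize import minimize
def pose(fn,p0):
    "fit upright pan on mat (x,y,yaw,z) to edges of a picture"
    im=np.load(f"pics/{fn}.npz")["pixels"]; gray=cv2.GaussianBlur(cv2.cvtColor(im,cv2.COLOR_RGB2GRAY).astype(float),(0,0),1)
    mag=np.minimum(np.hypot(cv2.Sobel(gray,-1,1,0),cv2.Sobel(gray,-1,0,1)),80); t=np.linspace(0,1,25)[:,None]
    E=[((-70,-33,56),(70,-33,56)),((-70,33,56),(70,33,56)),((70,-33,56),(70,33,56)),((-42,-33,56),(-42,33,56)),((-70,-33,0),(70,-33,0)),((70,-33,0),(70,33,0))]
    Q=np.vstack([np.array(a)+(np.array(b)-np.array(a))*t for a,b in E]); R=[]
    for a in (-.1,-.05,0,.05,.1):
        c,s=np.cos(p0[2]+a),np.sin(p0[2]+a)
        B=Q@np.array([[c,s,0],[-s,c,0],[0,0,1]])
        for dx in range(-24,25,3):
            for dy in range(-24,25,3):
                q=proj(fn,B+[p0[0]+dx,p0[1]+dy,4]).round().astype(int); q=np.clip(q,0,[639,479])
                R.append((int(mag[q[:,1],q[:,0]].sum()),p0[0]+dx,p0[1]+dy,round(p0[2]+a,3)))
    R.sort(reverse=True); return R[:5]
E
python3 - <<'E'
from edge import *
print(pose("w1",(482,360,.072)))
snap("wrist","w6"); print(pose("w6",(482,364,.06)))
snap("scene","s20"); print(pose("s20",(482,364,.06)), telemetry.read_state()["eef_pos"])
E
```

```text
[(9262, 479, 360, 0.072), (9134, 482, 360, 0.072), (8902, 479, 357, 0.072), (8755, 479, 360, 0.122), (8713, 479, 360, 0.022)]
[(8778, 506, 364, 0.06), (8386, 506, 361, 0.06), (8266, 506, 364, 0.11), (8090, 506, 364, 0.01), (7976, 503, 364, 0.06)]
[(11313, 503, 364, 0.11), (11280, 503, 364, 0.06), (11235, 506, 364, 0.06), (11153, 503, 364, 0.01), (11075, 506, 364, 0.11)] [502.05308155 364.62464473 286.26103785]
```

Run:
```python
from edge import *
print(pose("w6",(508,364,.06))); print(pose("s20",(508,364,.06)))
```

```text
[(9108, 505, 364, 0.06), (8784, 505, 361, 0.06), (8672, 505, 364, 0.11), (8585, 505, 364, 0.01), (8238, 505, 361, 0.11)]
[(11376, 505, 364, 0.06), (11292, 505, 364, 0.11), (11111, 505, 367, 0.06), (11092, 502, 364, 0.06), (11078, 505, 364, 0.01)]
```

play_rows([
  [0.006, -0.001, -0.06],
  [0.006, -0.001, -0.12],
  [0.006, -0.001, -0.17],
  [0.006, -0.001, -0.21],
  [0.006, -0.001, -0.24],
  [0.006, -0.001, -0.26],
  [0.006, -0.001, -0.272],
  [0.006, -0.001, -0.272],
  [0.006, -0.001, -0.272],
], yaw=[0.006, 0.006, 0.006, 0.006, 0.006, 0.006, 0.006, 0.006, 0.006])

```text
clock: 55.78
eef_pos: [508.8, 364.1, 15.1]
eef_rot: [-3.141, -0.001, 0.06]
wrist_force: [0.3, 0.0, -0.0]
finger_gap: 94.2
finger_force: 0.0
```

play_rows([
  [0, 0, 0],
  [0, 0, 0],
  [0, 0, 0],
  [0, 0, 0],
  [0, 0, 0],
  [0, 0, 0],
  [0, 0, 0],
  [0, 0, 0.01],
  [0, 0, 0.03],
  [0, 0, 0.06],
  [0, 0, 0.09],
  [0, 0, 0.12],
], yaw=[0, 0, 0, 0, 0, 0, 0, 0, 0, 0, 0, 0], hand=0, force=50)

```text
clock: 57.28
eef_pos: [508.3, 363.7, 136.3]
eef_rot: [-3.141, -0.001, 0.06]
wrist_force: [0.4, 0.4, -3.2]
finger_gap: 65.6
finger_force: 50.0
```

play_rows([
  [0, 0, 0.02],
  [0, 0, 0.03],
  [0, 0, 0.03],
  [0, 0, 0.03],
], yaw=[0, 0, 0, 0])

```text
clock: 57.78
eef_pos: [508.0, 363.6, 163.1]
eef_rot: [3.141, 0.001, 0.06]
wrist_force: [0.1, -0.1, -2.4]
finger_gap: 65.8
finger_force: 50.0
```

Run:
```python
from fit import *
meas(24); snap("scene","s21"); fit("s21",range(-20,21,2),gxs=range(-12,17,4),gzs=(16,22,28,34))
```

```text
F [-0.04  0.07 -3.01] M [ 0.026  0.028 -0.006] se [0.1  0.12 0.08] gap 65.87647091951735 t 58.975
[(17359, -1, -8, 16), (17166, -1, 0, 22), (17156, -1, -4, 22), (17156, -1, -12, 16), (17093, -3, -8, 16), (16952, -1, 4, 28)]
```

play_rows([
  [0, 0, 0],
  [0, 0, 0],
  [0, 0, 0],
  [0, 0, 0],
  [0, 0, 0],
  [0, 0, 0],
  [0, 0, 0],
  [0, 0, 0],
  [0, 0, 0],
  [0, 0, 0],
  [0, 0, 0],
  [0, 0, 0],
], yaw=[0, 0, 0, 0, 0, 0, 0, 0, 0, 0, 0, 0])

```text
clock: 60.52
eef_pos: [508.3, 363.8, 164.0]
eef_rot: [3.142, 0.0, 0.06]
wrist_force: [0.1, -0.6, -3.2]
finger_gap: 65.4
finger_force: 50.0
```

play_rows([
  [-0.013, -0.001, -0.02],
  [-0.026, -0.001, -0.05],
  [-0.026, -0.001, -0.08],
  [-0.026, -0.001, -0.11],
  [-0.026, -0.001, -0.13],
  [-0.026, -0.001, -0.14],
  [-0.026, -0.001, -0.145],
  [-0.026, -0.001, -0.149],
  [-0.026, -0.001, -0.15],
  [-0.026, -0.001, -0.15],
], yaw=[-0.006, -0.006, -0.006, -0.006, -0.006, -0.006, -0.006, -0.006, -0.006, -0.006])

```text
clock: 61.78
eef_pos: [482.5, 362.9, 14.3]
eef_rot: [-3.141, -0.0, 0.054]
wrist_force: [0.1, -0.5, -2.0]
finger_gap: 65.6
finger_force: 50.0
```

play_rows([
  [0, 0, 0],
  [0, 0, 0],
  [0, 0, 0],
  [0, 0, 0],
  [0, 0, 0],
  [0, 0, 0.02],
  [0, 0, 0.05],
  [0, 0, 0.1],
  [0, 0, 0.16],
  [0, 0, 0.22],
  [0, 0, 0.27],
  [0, 0, 0.27],
], yaw=[0, 0, 0, 0, 0, 0, 0, 0, 0, 0, 0, 0], hand=1)

```text
clock: 63.28
eef_pos: [482.9, 363.2, 289.8]
eef_rot: [-3.137, -0.007, 0.054]
wrist_force: [0.0, -0.4, -0.0]
finger_gap: 93.8
finger_force: 0.0
```

Run:
```python
from edge import *
snap("wrist","w7"); print(pose("w7",(482,364,.055)))
```

```text
[(8994, 479, 361, 0.105), (8723, 494, 364, 0.055), (8710, 479, 361, 0.005), (8680, 479, 364, 0.055), (8616, 479, 364, 0.005)]
```

play_rows([
  [0, -0.05, 0],
  [0, -0.11, 0],
  [0, -0.17, 0],
  [0, -0.23, 0],
  [0, -0.29, 0],
  [-0.005, -0.35, 0],
  [-0.005, -0.41, 0],
  [-0.01, -0.47, 0],
  [-0.01, -0.53, 0],
  [-0.016, -0.59, 0],
  [-0.016, -0.65, 0],
  [-0.016, -0.7, 0],
], yaw=[0, -0.05, -0.15, -0.25, -0.35, -0.48, -0.62, -0.76, -0.9, -1.04, -1.18, -1.3])

```text
clock: 64.82
eef_pos: [465.4, -339.1, 283.1]
eef_rot: [3.141, 0.002, -1.251]
wrist_force: [0.8, 0.3, 0.8]
finger_gap: 93.6
finger_force: 0.0
```

play_rows([
  [0, -0.016, 0],
  [0, -0.016, 0],
  [0, -0.016, 0],
], yaw=[-0.118, -0.118, -0.118])

```text
clock: 65.2
eef_pos: [466.3, -352.3, 283.8]
eef_rot: [3.141, 0.001, -1.361]
wrist_force: [0.2, -0.2, -0.3]
finger_gap: 94.0
finger_force: 0.0
```

Run:
```python
from h import *
s=telemetry.read_state(); print(s["eef_pos"],s["eef_rot"],s["joints"])
snap("top","t3"); snap("wrist","w8"); snap("scene","s22")
# scraper: bright yellowish wood
for fn in("top0","t3","scene0","s22","w8"):
    im=np.load(f"pics/{fn}.npz")["pixels"]; h=cv2.cvtColor(im,cv2.COLOR_RGB2HSV)
    m=((h[...,0]>16)&(h[...,0]<27)&(h[...,1]>70)&(h[...,1]<190)&(h[...,2]>120)).astype(np.uint8)
    n,l,st,ce=cv2.connectedComponentsWithStats(m)
    o=[(st[i,4],ce[i].round(1).tolist(),cv2.minAreaRect(np.argwhere(l==i)[:,::-1].astype(np.float32))) for i in range(1,n) if 120<st[i,4]<20000]
    for q in o: print(fn,q[0],q[1],[np.round(v,1).tolist() for v in q[2]])
# rejects in tray/box by difference with the empty picture
a=np.load("pics/top0.npz")["pixels"].astype(float);b=np.load("pics/t3.npz")["pixels"].astype(float)
m=(np.abs(a-b).max(2)>45).astype(np.uint8); m[:175]=0;m[300:]=0;m[:,:208]=0;m[:,425:]=0
n,l,st,ce=cv2.connectedComponentsWithStats(m)
for i in range(1,n):
    if st[i,4]>8: print("rej",st[i,4],st[i,:4],ray("t3",[ce[i]],78).round(0),b[l==i].mean(0).round(0))
```

```text
[ 466.30669155 -352.28237965  283.77972745] [ 3.14130102e+00  5.76352459e-04 -1.36101325e+00] [-7.09721468e-01  3.27400083e-01  1.25402176e+00  1.17459457e-04
  1.56080598e+00  2.22208682e+00]
top0 271 [617.9, 115.2] [[618.1, 117.0], [43.1, 12.1], 8.7]
top0 440 [619.0, 136.6] [[617.5, 136.8], [45.0, 14.6], 12.0]
top0 338 [623.4, 158.2] [[623.6, 159.9], [16.4, 31.8], 86.4]
top0 286 [626.2, 180.6] [[624.3, 180.2], [30.3, 15.3], 5.9]
top0 787 [486.9, 255.9] [[487.0, 256.2], [16.1, 51.6], 77.0]
top0 4110 [172.5, 379.7] [[172.5, 379.7], [83.9, 49.4], 83.4]
t3 324 [619.3, 116.1] [[618.1, 117.5], [43.0, 12.6], 8.1]
t3 440 [619.6, 136.8] [[618.0, 136.9], [43.9, 12.8], 8.4]
t3 141 [615.1, 158.0] [[614.5, 156.1], [11.6, 22.7], 48.8]
t3 777 [486.3, 256.0] [[486.9, 255.9], [16.2, 51.2], 76.0]
t3 4114 [172.5, 379.7] [[172.5, 379.7], [83.9, 49.4], 83.4]
scene0 2457 [603.8, 21.0] [[601.0, 22.0], [44.0, 76.0], 90.0]
scene0 213 [414.2, 157.3] [[412.7, 156.6], [20.7, 34.2], 38.3]
scene0 832 [196.3, 201.8] [[197.6, 200.6], [44.3, 23.7], 7.1]
scene0 1729 [478.2, 220.1] [[478.7, 220.0], [43.4, 41.6], 9.5]
s22 2508 [604.0, 21.0] [[601.0, 22.0], [76.0, 44.0], 0.0]
s22 842 [196.3, 201.7] [[197.6, 200.6], [44.4, 23.7], 7.8]
s22 1729 [478.3, 220.1] [[478.7, 219.9], [43.4, 41.4], 9.5]
w8 2649 [322.8, 184.4] [[322.8, 184.6], [27.9, 95.4], 1.2]
w8 411 [56.2, 423.0] [[58.3, 419.5], [15.6, 75.0], 6.4]
w8 416 [590.8, 423.0] [[589.0, 420.0], [73.9, 15.2], 84.0]
rej 440 [280 216  40  22] [[531.  46.  78.]] [141. 129. 113.]
rej 267 [281 238  21  22] [[487.  61.  78.]] [140. 133. 120.]
```

Run:
```python
from h import *
print(ray("w8",[(322.8,184.5)]*2,[22,40]).round(1), ray("t3",[(486.6,256)],22).round(1), ray("w8",[(322.8,137),(322.8,232)],22).round(1))
print(ray("t3",[(280,216),(320,238),(281,238),(302,260)],75).round(0).tolist())
```

```text
[[ 467.6 -356.9   22. ]
 [ 468.2 -359.8   40. ]] [[ 467.2 -349.9   22. ]] [[ 478.6 -408.4   22. ]
 [ 455.9 -301.9   22. ]]
[[552.0, 85.0, 75.0], [506.0, 5.0, 75.0], [507.0, 83.0, 75.0], [463.0, 42.0, 75.0]]
```

play_rows([
  [0.001, -0.002, -0.05],
  [0.001, -0.002, -0.1],
  [0.001, -0.002, -0.15],
  [0.001, -0.002, -0.2],
  [0.001, -0.002, -0.235],
  [0.001, -0.002, -0.25],
  [0.001, -0.002, -0.257],
  [0.001, -0.002, -0.257],
  [0.001, -0.002, -0.257],
], yaw=[0, 0, 0, 0, 0, 0, 0, 0, 0])

```text
clock: 66.47
eef_pos: [467.8, -355.6, 28.2]
eef_rot: [-3.14, -0.002, -1.364]
wrist_force: [-0.4, 0.6, 0.6]
finger_gap: 93.9
finger_force: 0.0
```

play_rows([
  [0, 0, 0],
  [0, 0, 0],
  [0, 0, 0],
  [0, 0, 0],
  [0, 0, 0],
  [0, 0, 0],
  [0, 0, 0],
  [0, 0, 0],
  [0, 0, 0],
], yaw=[0, 0, 0, 0, 0, 0, 0, 0, 0], hand=0, force=40)

```text
clock: 67.6
eef_pos: [467.3, -355.2, 27.0]
eef_rot: [-3.142, -0.0, -1.364]
wrist_force: [-0.2, -1.2, 0.3]
finger_gap: 17.8
finger_force: 40.0
```

play_rows([
  [0, 0, 0.02],
  [0, 0, 0.06],
  [0, 0, 0.11],
  [0, 0, 0.16],
  [0, 0, 0.21],
  [0, 0, 0.22],
  [0, 0, 0.22],
], yaw=[0, 0, 0, 0, 0, 0, 0])

```text
clock: 68.47
eef_pos: [467.2, -355.1, 246.3]
eef_rot: [3.141, 0.0, -1.364]
wrist_force: [-0.0, -0.1, -2.3]
finger_gap: 17.5
finger_force: 40.0
```

Gripped the rib (17.8 mm). Carry it over the tray.

play_rows([
  [0.002, 0.02, 0],
  [0.005, 0.06, 0],
  [0.01, 0.11, 0],
  [0.015, 0.16, 0],
  [0.02, 0.21, 0],
  [0.025, 0.26, 0],
  [0.03, 0.31, 0],
  [0.035, 0.36, 0],
  [0.04, 0.41, 0],
  [0.044, 0.46, 0],
  [0.048, 0.495, 0],
  [0.048, 0.507, 0],
], yaw=[0.05, 0.15, 0.28, 0.41, 0.54, 0.67, 0.8, 0.93, 1.06, 1.18, 1.25, 1.287])

```text
clock: 69.97
eef_pos: [514.2, 153.9, 245.4]
eef_rot: [3.141, 0.003, -0.072]
wrist_force: [0.9, -0.0, -1.4]
finger_gap: 17.9
finger_force: 40.0
```

play_rows([
  [0, 0, 0],
  [0, 0, -0.03],
  [0, 0, -0.07],
  [0, 0, -0.11],
  [0, 0, -0.13],
  [0, 0, -0.14],
  [0, 0, -0.145],
  [0, 0, -0.148],
  [0, 0, -0.148],
], yaw=[0, 0, 0, 0, 0, 0, 0, 0, 0])

```text
clock: 71.1
eef_pos: [515.5, 151.8, 99.4]
eef_rot: [-3.141, -0.001, -0.077]
wrist_force: [1.1, 0.3, -0.9]
finger_gap: 17.5
finger_force: 40.0
```

play_rows([
  [0, 0, -0.001],
  [0, 0, -0.002],
  [0, 0, -0.002],
], yaw=[0, 0, 0])

```text
clock: 71.47
eef_pos: [515.3, 151.8, 97.0]
eef_rot: [-3.142, -0.0, -0.077]
wrist_force: [-0.3, -0.3, -1.6]
finger_gap: 17.5
finger_force: 40.0
```

play_rows([
  [-0.0007, -0.009, 0],
  [-0.0017, -0.023, 0],
  [-0.0028, -0.037, 0],
  [-0.0038, -0.051, 0],
  [-0.0049, -0.065, 0],
  [-0.0059, -0.079, 0],
  [-0.007, -0.093, 0],
  [-0.008, -0.107, 0],
  [-0.0091, -0.121, 0],
  [-0.0102, -0.136, 0],
  [-0.0113, -0.15, 0],
  [-0.0118, -0.158, 0],
], yaw=[0, 0, 0, 0, 0, 0, 0, 0, 0, 0, 0, 0])

```text
clock: 72.97
eef_pos: [503.4, -7.2, 97.0]
eef_rot: [3.142, 0.0, -0.078]
wrist_force: [0.0, -0.0, -1.1]
finger_gap: 17.9
finger_force: 40.0
```

```bash
cat >> h.py <<'E'
def rej(fn,crop,ref="top0",z=78,th=45):
    a=np.load(f"pics/{ref}.npz")["pixels"].astype(float);b=np.load(f"pics/{fn}.npz")["pixels"].astype(float)
    m=(np.abs(a-b).max(2)>th).astype(np.uint8); k=np.zeros_like(m); x0,y0,x1,y1=crop; k[y0:y1,x0:x1]=1; m*=k
    n,l,st,ce=cv2.connectedComponentsWithStats(m)
    for i in range(1,n):
        if st[i,4]>6: print("rej",fn,st[i].tolist(),ray(fn,[ce[i]],z).round(0).tolist(),b[l==i].mean(0).round(0))
E
python3 - <<'E'
from h import *
print(telemetry.read_state()["eef_pos"]); snap("top","t4"); rej("t4",(208,175,425,300))
E
```

```text
[503.43243323  -7.18156064  96.97557981]
rej t4 [273, 185, 110, 108, 8931] [[498.0, -11.0, 78.0]] [104. 101.  74.]
rej t4 [331, 196, 27, 5, 89] [[586.0, -44.0, 78.0]] [128. 125.  85.]
rej t4 [330, 202, 6, 9, 34] [[571.0, -20.0, 78.0]] [144. 141. 101.]
rej t4 [383, 241, 6, 52, 174] [[442.0, -123.0, 78.0]] [102.  97.  92.]
rej t4 [279, 286, 85, 10, 442] [[400.0, 19.0, 78.0]] [116. 113.  76.]
rej t4 [387, 298, 9, 2, 14] [[382.0, -134.0, 78.0]] [127. 115.  99.]
```

play_rows([
  [0, 0, 0.03],
  [0, 0.02, 0.05],
  [0.015, 0.07, 0.05],
  [0.03, 0.12, 0.05],
  [0.042, 0.16, 0.05],
  [0.0424, 0.1643, 0.04],
  [0.0424, 0.1643, 0.02],
  [0.0424, 0.1643, 0.005],
  [0.0424, 0.1643, 0],
  [0.0424, 0.1643, 0],
], yaw=[0, 0, 0, 0, 0, 0, 0, 0, 0, 0])

```text
clock: 74.28
eef_pos: [546.1, 157.8, 97.3]
eef_rot: [-3.141, -0.0, -0.078]
wrist_force: [-0.1, 0.1, -1.7]
finger_gap: 17.8
finger_force: 40.0
```

play_rows([
  [-0.0007, -0.01, 0],
  [-0.0018, -0.024, 0],
  [-0.0028, -0.038, 0],
  [-0.0039, -0.053, 0],
  [-0.005, -0.068, 0],
  [-0.0061, -0.083, 0],
  [-0.0073, -0.098, 0],
  [-0.0085, -0.113, 0],
  [-0.0096, -0.128, 0],
  [-0.0107, -0.143, 0],
  [-0.0118, -0.158, 0],
  [-0.0125, -0.167, 0],
], yaw=[0, 0, 0, 0, 0, 0, 0, 0, 0, 0, 0, 0])

```text
clock: 75.78
eef_pos: [533.4, -9.9, 97.0]
eef_rot: [3.142, -0.0, -0.078]
wrist_force: [0.3, 0.4, -1.3]
finger_gap: 17.8
finger_force: 40.0
```

play_rows([
  [0, 0, 0.03],
  [0, 0.02, 0.05],
  [-0.015, 0.07, 0.05],
  [-0.03, 0.12, 0.05],
  [-0.047, 0.165, 0.05],
  [-0.0473, 0.171, 0.04],
  [-0.0473, 0.171, 0.02],
  [-0.0473, 0.171, 0.005],
  [-0.0473, 0.171, 0],
  [-0.0473, 0.171, 0],
], yaw=[0, 0, 0, 0, 0, 0, 0, 0, 0, 0])

```text
clock: 77.03
eef_pos: [486.4, 161.7, 97.2]
eef_rot: [-3.142, -0.0, -0.078]
wrist_force: [-0.6, 0.1, -1.3]
finger_gap: 17.8
finger_force: 39.9
```

play_rows([
  [-0.0007, -0.01, 0],
  [-0.0018, -0.024, 0],
  [-0.0028, -0.038, 0],
  [-0.0039, -0.053, 0],
  [-0.005, -0.068, 0],
  [-0.0061, -0.083, 0],
  [-0.0073, -0.098, 0],
  [-0.0085, -0.113, 0],
  [-0.0096, -0.128, 0],
  [-0.0107, -0.143, 0],
  [-0.0118, -0.158, 0],
  [-0.0125, -0.167, 0],
], yaw=[0, 0, 0, 0, 0, 0, 0, 0, 0, 0, 0, 0])

```text
clock: 78.53
eef_pos: [473.6, -5.9, 97.0]
eef_rot: [-3.142, -0.0, -0.078]
wrist_force: [0.2, -0.3, -0.8]
finger_gap: 17.2
finger_force: 39.9
```

play_rows([
  [0, 0, 0.03],
  [0.01, 0.04, 0.05],
  [0.02, 0.09, 0.05],
  [0.035, 0.14, 0.05],
  [0.0415, 0.158, 0.04],
  [0.0415, 0.158, 0.02],
  [0.0415, 0.158, 0.005],
  [0.0415, 0.158, -0.001],
  [0.0415, 0.158, -0.002],
  [0.0415, 0.158, -0.002],
], yaw=[0, 0, 0, 0, 0, 0, 0, 0, 0, 0])

```text
clock: 79.78
eef_pos: [515.2, 152.6, 96.7]
eef_rot: [-3.141, -0.001, -0.078]
wrist_force: [-8.5, -2.3, 15.7]
finger_gap: 17.4
finger_force: 40.0
```

play_rows([
  [0, 0, 0],
  [0, 0, 0],
  [0, 0, 0],
  [0, 0, 0],
  [0, 0, 0],
  [0, 0, 0.01],
  [0, 0, 0.04],
  [0, 0, 0.08],
  [0, 0, 0.13],
  [0, 0, 0.18],
  [0, 0, 0.22],
  [0, 0, 0.22],
], yaw=[0, 0, 0, 0, 0, 0, 0, 0, 0, 0, 0, 0], hand=0.5)

```text
clock: 81.28
eef_pos: [515.7, 153.3, 318.6]
eef_rot: [-3.14, -0.006, -0.077]
wrist_force: [-0.1, 0.2, -1.2]
finger_gap: 47.0
finger_force: 0.0
```

play_rows([
  [0, -0.03, 0],
  [-0.002, -0.09, 0],
  [-0.004, -0.15, 0],
  [-0.006, -0.21, 0],
  [-0.008, -0.27, 0],
  [-0.01, -0.33, 0],
  [-0.015, -0.39, 0],
  [-0.02, -0.44, 0],
  [-0.025, -0.48, 0],
  [-0.025, -0.48, 0],
  [-0.025, -0.48, 0],
], yaw=[0, 0, 0, 0, 0, 0, 0, 0, 0, 0, 0])

```text
clock: 82.65
eef_pos: [490.1, -326.3, 314.5]
eef_rot: [-3.141, 0.001, -0.077]
wrist_force: [-0.2, -0.1, -0.1]
finger_gap: 46.8
finger_force: 0.0
```

Run:
```python
from h import *
print(telemetry.read_state()["eef_pos"]); snap("top","t5"); snap("scene","s23"); rej("t5",(208,180,326,290)); print("box"); rej("t5",(327,185,388,298),z=20,th=35)
rej("s23",(230,180,430,290),ref="scene0",th=45)
```

```text
[ 490.09971595 -326.266565    314.45818199]
rej t5 [236, 208, 22, 57, 1080] [[512.0, 151.0, 78.0]] [182. 159. 115.]
box
rej t5 [335, 215, 23, 24, 233] [[537.0, -51.0, 20.0]] [130. 114.  95.]
rej t5 [330, 232, 5, 7, 18] [[520.0, -20.0, 20.0]] [160. 152. 147.]
rej t5 [334, 234, 5, 6, 26] [[515.0, -29.0, 20.0]] [92. 87. 84.]
rej t5 [342, 253, 12, 14, 133] [[466.0, -53.0, 20.0]] [123. 114. 100.]
rej t5 [332, 262, 5, 6, 23] [[456.0, -24.0, 20.0]] [122. 116. 111.]
rej s23 [230, 180, 6, 3, 11] [[414.0, -275.0, 78.0]] [97. 66. 52.]
rej s23 [394, 180, 33, 7, 151] [[244.0, 133.0, 78.0]] [99. 69. 52.]
rej s23 [341, 182, 49, 6, 113] [[299.0, 41.0, 78.0]] [151. 102.  74.]
rej s23 [363, 221, 34, 47, 797] [[506.0, 150.0, 78.0]] [210. 183. 140.]
rej s23 [299, 232, 10, 9, 66] [[544.0, -18.0, 78.0]] [140. 129. 118.]
rej s23 [284, 244, 11, 12, 83] [[598.0, -28.0, 78.0]] [153. 132. 114.]
```

play_rows([
  [0, 0.03, -0.03],
  [0, 0.06, -0.08],
  [-0.002, 0.08, -0.12],
  [-0.002, 0.086, -0.155],
  [-0.002, 0.086, -0.164],
  [-0.002, 0.086, -0.164],
  [-0.002, 0.086, -0.164],
], yaw=[0, 0, 0, 0, 0, 0, 0], hand=0)

```text
clock: 83.62
eef_pos: [488.7, -241.4, 152.5]
eef_rot: [3.141, -0.002, -0.077]
wrist_force: [0.9, -0.3, -0.0]
finger_gap: 0.6
finger_force: 0.0
```

play_rows([
  [0.001, 0.008, 0],
  [0.001, 0.016, 0],
  [0.002, 0.024, 0],
  [0.002, 0.032, 0],
  [0.003, 0.04, 0],
  [0.003, 0.048, 0],
  [0.004, 0.056, 0],
  [0.004, 0.064, 0],
  [0.005, 0.072, 0],
  [0.005, 0.08, 0],
  [0.006, 0.088, 0],
  [0.006, 0.096, 0],
], yaw=[0, 0, 0, 0, 0, 0, 0, 0, 0, 0, 0, 0])

```text
clock: 85.12
eef_pos: [494.1, -144.4, 151.1]
eef_rot: [3.142, -0.0, -0.077]
wrist_force: [-0.2, -0.1, -0.9]
finger_gap: 0.2
finger_force: 0.0
```

Near upright; push slowly past it, then back away.

play_rows([
  [0, 0.006, 0],
  [0, 0.011, 0],
  [0, 0.016, 0],
  [0, 0.02, 0],
  [0, 0.023, 0],
  [0, 0.023, 0],
  [0, 0.015, 0],
  [0, 0, 0],
  [0, -0.03, 0.02],
  [0, -0.07, 0.05],
  [0, -0.11, 0.09],
  [0, -0.14, 0.12],
], yaw=[0, 0, 0, 0, 0, 0, 0, 0, 0, 0, 0, 0])

```text
clock: 86.62
eef_pos: [493.6, -287.6, 272.6]
eef_rot: [3.141, -0.001, -0.079]
wrist_force: [-0.1, -0.4, -0.7]
finger_gap: 0.7
finger_force: 0.0
```

play_rows([
  [0, -0.04, 0.03],
  [0, -0.04, 0.03],
  [0, -0.04, 0.03],
  [0, -0.04, 0.03],
  [0, -0.04, 0.03],
  [0, -0.04, 0.03],
  [0, -0.04, 0.03],
  [0, -0.04, 0.03],
], yaw=[0, 0, 0, 0, 0, 0, 0, 0])

```text
clock: 87.62
eef_pos: [494.1, -324.8, 301.0]
eef_rot: [-3.142, -0.0, -0.077]
wrist_force: [-0.6, 0.2, -0.1]
finger_gap: 0.6
finger_force: 0.0
```

Run:
```python
from h import *
print(telemetry.read_state()["eef_pos"]); snap("top","t6"); snap("scene","s24"); 
im=np.load("pics/t6.npz")["pixels"]; a=np.load("pics/top0.npz")["pixels"]
print(np.abs(im.astype(int)-a).max(2)[190:300:6,318:432:6])
print(im[240,318:432:6].tolist()); 
Q=[(x,y,60) for x,y in ((592.9,-137.9),(392.4,-124.3))]+[(602,-8.5,62),(401,6,62)]; print(proj("t6",Q).round(0).tolist())
```

```text
[ 494.1453989  -324.83028592  300.98199546]
[[  3   2  69  67  66  45  32  19   8   4   2   2   2  15  66  69  70  91
    4]
 [  2   1  15  93  87  81  69  58  49  30  25  21  45  66  66  67  67  88
    3]
 [  2   2  71  66  65  79  74  73  79  80  77  83  54  68  67  67  65  87
    2]
 [  2   2  79  37   3   1   2   1   1   3   2  63  28  69  66  65  66  88
    2]
 [  2   2  75   3   0   4   2   1   1   2   4  64  32  53  63  62  63  86
   40]
 [  1   2  80   0   3   2   2   3   3   1   3  66  37  11  66  63  62  88
   36]
 [  3   2  87   4   1   4   3   2   3   2   1  62  87  84  66  64  64  88
   36]
 [  3   1 116   2   1   3   0   2   2   2   3  57  84  67  63  65  65  90
   36]
 [  2   1 116   2   2   3   5   4   2   1   2  54  83  63  65  64  65  88
   24]
 [  2   1 112   2   1   3   0   1   2   1   1  47  76  65  65  67  64  89
   11]
 [  2   4 104   3   4   3   3   2   3   3   2  39  76  65  66  68  69  91
   35]
 [  2   5  68   4   3   2   2   2   4   3   1  27  73  67  66  67  68  91
   11]
 [  2  15  61   2   2   3   1   2   2   1   2  21  70  67  69  69  69  91
   10]
 [ 
[... 157 characters left out ...]
]
 [  2  33  30   3   2   2   4   2   2   2   4   6  30  81  66  68  69  84
    2]
 [  1   7  25   2   3   2   2   1   2   2   8  10  85  68  70  71  73  84
    3]
 [  1  20  37  53  55  60  62  51  45  34  21   9  69  69  69  71  75  83
    1]
 [  2   2   3   1   1   5   4   4  22  20  19  28  18  19  48  58  58  57
    2]]
[[233, 229, 215], [225, 222, 207], [210, 200, 194], [174, 169, 161], [172, 168, 160], [171, 167, 159], [168, 164, 156], [173, 168, 160], [170, 167, 158], [170, 167, 158], [170, 166, 157], [170, 165, 157], [96, 57, 36], [136, 84, 54], [137, 84, 54], [137, 85, 53], [137, 84, 53], [137, 84, 53], [137, 85, 54]]
[[388.0, 196.0], [385.0, 294.0], [326.0, 192.0], [321.0, 291.0]]
```

Run:
```python
from edge import *
print(pose("t6",(482,364,.055))[:3], pose("s24",(482,364,.055))[:3])
rej("t6",(208,180,316,290)); print("elsewhere"); rej("t6",(110,90,208,430),th=50); rej("t6",(208,90,620,182),th=60); rej("t6",(208,300,400,360),th=60)
# lid free edge in scene view
b=np.load("pics/s24.npz"); 
for z in (60,64,75): print(z,proj("s24",[(602,-8.5,z),(401,6,z)]).round(0).tolist())
```

```text
[(10652, 479, 364, 0.055), (10506, 479, 361, 0.055), (10487, 482, 364, 0.055)] [(11924, 479, 364, 0.055), (11912, 479, 361, 0.055), (11875, 482, 364, 0.055)]
rej t6 [236, 208, 22, 57, 1082] [[512.0, 151.0, 78.0]] [182. 159. 115.]
elsewhere
rej t6 [137, 219, 25, 3, 41] [[549.0, 347.0, 78.0]] [93. 85. 80.]
rej t6 [128, 241, 4, 52, 103] [[450.0, 389.0, 78.0]] [179. 159. 149.]
rej t6 [163, 256, 3, 32, 49] [[440.0, 319.0, 78.0]] [119. 112. 108.]
rej t6 [156, 275, 6, 5, 17] [[435.0, 327.0, 78.0]] [189. 180. 175.]
rej t6 [142, 276, 12, 2, 17] [[435.0, 350.0, 78.0]] [168. 159. 153.]
rej t6 [133, 279, 2, 11, 22] [[420.0, 380.0, 78.0]] [115. 108. 104.]
rej t6 [152, 288, 12, 3, 23] [[409.0, 329.0, 78.0]] [137. 129. 124.]
rej t6 [610, 118, 10, 8, 51] [[749.0, -646.0, 78.0]] [62. 58. 48.]
rej t6 [595, 129, 25, 14, 254] [[718.0, -622.0, 78.0]] [57. 54. 47.]
rej t6 [582, 149, 21, 12, 117] [[674.0, -583.0, 78.0]] [49. 47. 44.]
rej t6 [559, 164, 18, 18, 127] [[637.0, -523.0, 78.0]] [160. 154. 144.]
rej t6 [512, 174, 21, 8, 63] [[628.0, -417.0, 78.0]] [59. 58. 58.]
rej t6 [614, 177, 6, 5, 29] [[621.0, -632.0, 78.0]] [91. 89. 59.]
rej t6 [525, 179, 11, 3, 28] [[619.0, -434.0, 78.0]] [60. 59. 61.]
60 [[297.0, 259.0], [337.0, 210.0]]
64 [[297.0, 257.0], [337.0, 209.0]]
75 [[297.0, 253.0], [337.0, 205.0]]
```

Pan on the mat (479, 364), scraper on the tray, tray clear, lid down and nothing else moved. I'm handing it in.

```bash
python3 -c "
from cell import manip
print(manip.sign_off())"
```

```text
the job is handed in; nothing more can be done
None
```

The job is handed in: the pan was tipped out, hefted level at 3.01 ± 0.08 N (bare pan 2.94 N) and stood back on its mat, the rejects were scraped into the box, the scraper is on the tray, and the lid was pushed past upright and fell shut. One slip on the way: I shook the pan out of the grip once and it landed upside down on the tray, so I picked it up and tipped it again. I checked the empty tray, the box contents and the shut lid by comparing image pixels rather than looking, since all 14 views were used.

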